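# Dose a stir bar into the round tub with a drop-bottom cup

## Task

A stir bar lies in the small metal drop cup. Pick the cup up by the black bar on top, hold it upright over the middle of the wide round white tub that stands at the front of the worktop, towards the left (not the narrow clear beaker beside it, nor the like tub at the back), and lower it so that the tub's rim presses the cup's release tab up, the hinged bottom swings open and the stir bar falls into the tub. Then lift the cup out and stand it back upright on the open worktop, clear of the tub, with its bottom shut again; leave the tub standing where it was.

Things in the scene. Friction and masses are not known exactly. Their poses are not given: they have to be found in the camera images.
- cup: Drop cup of bare aluminium, loose, 0.17 kg, upright on the worktop. Origin: centre of its underside, z up. Body 42 mm (x) by 46 mm (y), open top at z = 64 mm; its side plates (y = +-21.5, x = -24 to +30 mm) reach down to z = 0 as feet. Its bottom is a steel plate at z = 11 mm, hinged on a pin along y at x = +25 mm, shut by a weak spring (under 1 N at the tab). It has about 15 mm of room sideways in the tub.
- cup_grip (a point): Centre of the black grip bar over the cup, at cup x = y = 0, z = 108 mm. The bar is 16 mm thick along the cup's x, 56 mm long along its y, 24 mm high, on two uprights at y = +-21.5 mm, with 32 mm of free space below it. Grasp it from above, closing along the cup's x (this point's x).
- tab (a point): End of the release tab: the bottom plate going on beyond its pin, 24 mm wide, level at cup z = 11 mm when shut, 3 mm thick (5 mm at its round end), ending at cup x = +89 mm. Pushed up it swings the bottom down like a seesaw. With the cup centred over the tub, at any yaw, it lies across the rim and first touches with the cup's origin 79 mm above the tub's underside.
- flap (a joint): Angle of the cup's hinged bottom (rad): 0 shut, 0.8 fully open (hard stop); from 0.6 the bar slides out at the edge away from the tab. Cup centred over the tub: fully open about 31 mm below the first touch (cup origin 48 mm above the tub's underside); push no further. Each 10 mm that the cup stands off centre towards the tab makes it 10 mm less, away from it 10 mm more.
- bar: White stir bar, an eight-sided rod 29 mm long and 9 mm thick with bevelled ends, 12 g, lying loose on the cup's bottom plate. Origin at its centre, its length along x.
- tub: Wide round white plastic tub, open at the top, loose, about 0.4 kg. 115 mm across and 88 mm high at the rim (inner radius about 55 mm there, 45 mm at the floor), floor 4 mm thick. Origin: centre of its underside. A narrow clear beaker, 74 mm across and 96 mm high, stands near it and a like tub at the back right: not targets. Beaker and tub may swap places.
There are look-alikes about, which are no part of the job. What is shaped like the cup but orange is not meant.

How it is judged:
By the outcome, as a careful person would: the job done as asked, in the order asked, and still so for the second after the job is handed in, with the robot touching nothing.
It also fails if it takes over 61 s, if anything falls off the work surface, if the arm or the gripper's body presses on something with over 40 N, if the wrist force passes 120 N, or if a joint passes its speed limit or range.

## Robot

A 7-joint arm with a two-finger parallel gripper is mounted at the origin on a cart in front of the work surface, level with it; the furniture and walls round the work are solid. World frame = base frame: x ahead of the robot, y to its left, z up, the work surface at z = 0. Lengths are in m, angles in rad, forces in N, time in s.
With the tool pointing down it reaches from about 0.4 to 0.85 m from the base axis. Payload 4.5 kg.
Tool frame: the origin (TCP) lies midway between the tips of the shut fingers; the grasp point (between the pads) lies 19 mm behind it; z points along the fingers, y is the line along which they close (so a half turn about z gives the same grasp; the last joint's range is limited). The gripper opens to 88 mm and grips with 3 to 60 N. Pads are 18 mm wide; open, the fingers measure 123 mm over their backs; the gripper's body (75 mm by 187 mm) begins 45 mm behind the grasp point.
Start: joints at [-1.171, 0.689, -0.195, 1.565, 0.157, 0.902, -0.215], TCP at [0.224, 0.584, 0.2] pointing down, gripper open.
Joint ranges: [-3.01, 3.01], [-0.46, 2.08], [-1.47, 1.51], [0.13, 2.56], [-1, 4.14], [0.04, 2.09], [-2.66, 2.66]. Speed limits (rad/s): [2.57, 2.57, 3.14, 3.14, 3.14, 3.14, 3.14].

## Interface

Orientations are given as a unit quaternion [x, y, z, w].
In Python, from plant import r gives the robot as it stands.
- The arm moves only by the tool carry_out, never from a script. Its argument "plan" is a list of rows, each an object with "rot": the turn, a rotation vector about the tool's x, y, z in rad, a list of three; "xyz": the shift along the tool's x, y, z in m, a list of three; "grip": the closure in counts, from 0 (fully open) to 255 (shut). In form: [{"rot": [wx, wy, wz], "xyz": [dx, dy, dz], "grip": grip}, ...]. A call has 1 to 8 rows; each row is the pose to reach, as a shift and turn from the pose commanded when the call began, along the tool's axes at that moment; what a row does not reach only later rows make up. A row lasts 1/12 s, in which the tool goes at most 41.7 mm and 7.16 degrees, less where a joint would pass 70% of its speed; a pose out of reach is approached as far as the arm can. A call with a gripper value outside its range is refused whole. The fingers move at their own pace and stop on an object; "squeeze" is the grip in N (left out, the last holds). Time passes only in rows, so rows that repeat a pose let the fingers close. It gives the time, the measured TCP pose, the force, the opening and the grip force at its end, in the units of the state.
- r.get_state(): the state, without advancing time (a new reading comes with each control period).
- r.snapshot(name): name is "scene" or "top" or "wrist"; returns the picture (384x512x3 uint8, red, green, blue); there is no depth.
- r.camera_params(name): a dict with "fx", "fy", "cx", "cy" (pixels), "position" and "attitude" of the camera in the world; the wrist camera has in their place "hand_eye" (4x4, takes a point from camera to tool coordinates, whose origin is the TCP and whose axes are the flange's). Camera axes: x right, y down, z forward; pixel columns grow to the right and rows downward; lengths in m; the calibration is good to about 2 mm. A picture is of the moment at which its call begins: read the wrist's pose just before it. camera_params takes no time and is no camera call.
- r.finish_job(): hands the job in; it is judged then, once.
The state is a dict: "clock": time; "q": joint angles; "qd": joint speeds; "joint_torque": joint torques, N m; "tool_pos": TCP position; "eef_rot": TCP orientation; "contact_force": force on the tool from outside, world axes, zero at the start; "moment": the same for the moment, N m; "opening": opening from 0.0 (shut) to 1.0 (fully open); "finger_force": force on a finger pad.
Only numpy, scipy, OpenCV 4.12 (cv2) and the standard library are available. Lean on these libraries where they do the work, as an engineer would, in place of code of your own. Each camera call takes 0.05 s, during which the arm holds its last target. There are 200 camera calls.

## Working session

There is one attempt and no reset: what is moved stays moved. The work goes in short steps, Python scripts to look and compute and a tool call to move; the robot and the scene stay as the last step left them, time stands still between calls to the robot, and variables do not carry over. Pictures are saved under pics/ and viewed, at most 10 in all, crops included, and the job is handed in when it is done.

Besides the shell and the picture viewer there is one more tool, called by a JSON object that holds its "method" and its "body". carry_out: Moves the arm, as the interface text tells. Its arguments: {"type":"object","properties":{"plan":{"type":"array"},"squeeze":{"type":"number"}},"required":["plan"]}

```bash
mkdir -p pics; ls
cat > h.py <<'E'
import numpy as np, cv2
from scipy.spatial.transform import Rotation as R
from plant import r
def cam(name,st=None):
    p=r.camera_params(name)
    K=np.array([[p['fx'],0,p['cx']],[0,p['fy'],p['cy']],[0,0,1.]])
    if name=='wrist':
        H=np.array(p['hand_eye']); st=st or r.get_state()
        T=np.eye(4);T[:3,:3]=R.from_quat(st['eef_rot']).as_matrix();T[:3,3]=st['tool_pos'];T=T@H
        return K,T[:3,:3],T[:3,3]
    a=np.array(p['attitude'])
    M=R.from_quat(a).as_matrix() if a.size==4 else a
    return K,M,np.array(p['position'])
def plane(c,uv,z):
    K,M,t=c; d=M@np.linalg.inv(K)@np.array([uv[0],uv[1],1.]); return t+d*(z-t[2])/d[2]
def proj(c,P):
    K,M,t=c; x=K@(M.T@(np.array(P)-t)); return x[:2]/x[2]
E
python3 - <<'E'
from h import *
print(r.get_state()); print(r.camera_params('scene'),r.camera_params('top'),r.camera_params('wrist'))
a=r.snapshot('scene');b=r.snapshot('top')
np.save('s.npy',a);np.save('t.npy',b)
im=np.hstack([a,b]); cv2.imwrite('pics/1.png',cv2.resize(a,(800,600))[:,:,::-1]);cv2.imwrite('pics/2.png',cv2.resize(b,(800,600))[:,:,::-1])
E
```

```text
pics
{'clock': 0.0, 'q': array([-1.17121166,  0.68998233, -0.19449937,  1.56634695,  0.15730229,
        0.90248432, -0.21513913]), 'qd': array([ 1.71630322e-03,  2.17025113e-04,  7.94530194e-04, -1.13521177e-03,
       -3.49037316e-05, -2.04567559e-05, -4.30809210e-04]), 'joint_torque': array([ 2.46699465e-04, -5.27553570e+01, -1.26704648e+00, -1.53425878e+01,
       -5.27663436e-02,  6.70986497e-03,  1.62631868e-04]), 'tool_pos': array([0.22335924, 0.58297361, 0.19890998]), 'eef_rot': array([ 1.81856759e-01,  9.83324606e-01, -9.09997791e-04, -9.59324592e-05]), 'contact_force': array([ 0.38377119, -0.45874768, -0.47895839]), 'moment': array([-0.0579242 ,  0.00104378,  0.03008072]), 'finger_force': 0.0, 'opening': 1.001391980181737}
{'fx': 489.15752472673995, 'fy': 489.15752472673995, 'cx': 258.4070250971152, 'cy': 192.32342637578083, 'position': array([-0.3390807 , -0.79780135,  0.77124546]), 'attitude': array([ 0.80503841, -0.34993828,  0.18988681, -0.43977194])} {'fx': 376.79088697986464, 'fy': 376.79088697986464, 'cx': 257.3590855188225, 'cy': 190.0678432867947, 'position': array([ 0.23735698, -0.08904409,  1.14543997]), 'attitude': array([ 0.75125767, -0.65197657,  0.06861362, -0.0763586 ])} {'fx': 274.69184211180084, 'fy': 274.69184211180084, 'cx': 258.013848902468, 'cy': 190.8841061668064, 'hand_eye': array([[-5.65211778e-04, -9.60665401e-01, -2.77707881e-01,
         7.22847482e-02],
       [ 9.99999784e-01, -6.36347775e-04,  1.66022060e-04,
         1.74445059e-04],
       [-3.36210442e-04, -2.77707728e-01,  9.60665553e-01,
        -1.84884859e-01],
       [ 0.00000000e+00,  0.00000000e+00,  0.00000000e+00,
         1.00000000e+00]])}
```

View pics/1.png

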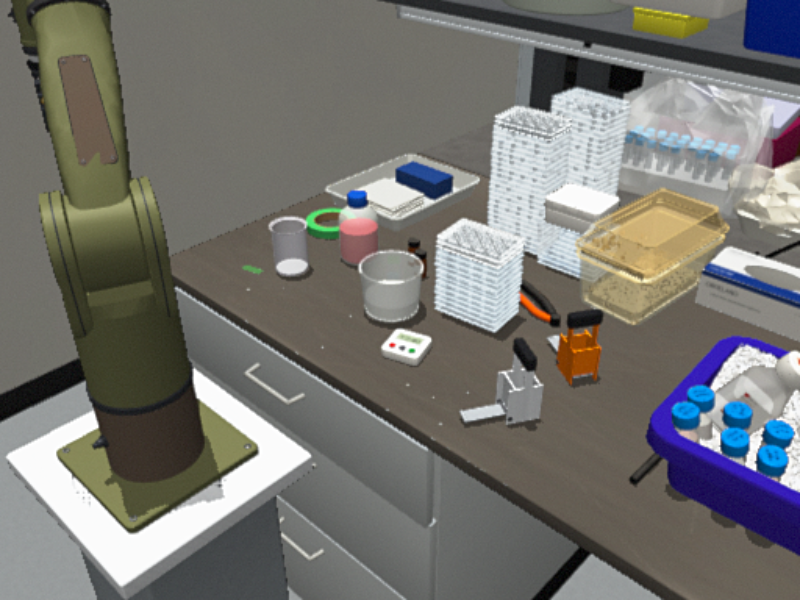

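View pics/2.png

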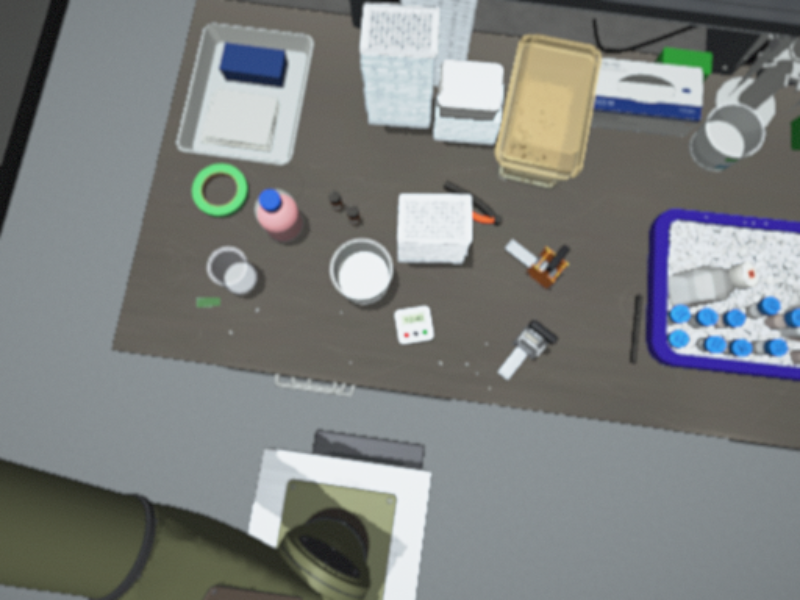

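Scene picture (800x600): the bare aluminium cup with black bar is at about (522,385) and its tab points to (465,415). The orange look-alike is at (580,350). The white tub is at (391,285), with the narrow clear beaker at (290,245). In the top view the cup is at (532,340), the orange one at (547,265), the front-left tub at (362,273), the beaker at (230,265) and the back tub at (735,135). The bare-metal cup and the front-left tub fit the description, so I'll measure those and confirm in a crop.

Run:
```python
from h import *
a=np.load('s.npy');b=np.load('t.npy')
cs,ct=cam('scene'),cam('top')
# grip bar dark blobs near
def blob(im,x0,y0,x1,y1,th):
    g=im[y0:y1,x0:x1].max(2)
    m=(g<th).astype(np.uint8)
    n,l,s,c=cv2.connectedComponentsWithStats(m)
    for i in range(1,n):
        if s[i,4]>20: 
            p=np.argwhere(l==i)[:,::-1].astype(np.float32)
            print(th,s[i,4],c[i]+[x0,y0],cv2.minAreaRect(p+np.float32([x0,y0])))
for th in(30,40,50):
    print('S');blob(a,320,212,350,242,th)
    print('T');blob(b,330,200,360,226,th)
print(plane(ct,(362*.64,273*.64),.0),plane(ct,(361*.64,265*.64),.088),'bar',plane(ct,(542*.64,331*.64),.108),'tabend',plane(ct,(506*.64,376*.64),.011))
print('scene: tub',plane(cs,(391*.64,268*.64),.088),'bar',plane(cs,(524*.64,355*.64),.108),'tabend',plane(cs,(463*.64,415*.64),.011))
A=cv2.resize(a[190:290,270:400],(520,400),interpolation=2);B=cv2.resize(b[145:250,200:370],(0,0),fx=3.2,fy=3.2,interpolation=2)
A=cv2.resize(a[200:280,285:390],(400,305),interpolation=2);B=cv2.resize(b[145:250,200:365],(400,255),interpolation=2)
o=np.zeros((305,800,3),np.uint8);o[:,:400]=A;o[:255,400:]=B
cv2.imwrite('pics/3.png',o[:,:,::-1])
```

```text
S
30 89 [335.24719101 228.91011236] ((335.1922912597656, 226.5384521484375), (21.0786075592041, 7.488452911376953), 56.3099365234375)
T
S
40 125 [335.304 227.688] ((335.3691101074219, 226.74160766601562), (21.627723693847656, 8.274242401123047), 55.00798034667969)
T
S
50 180 [335.56666667 226.51111111] ((335.5335388183594, 226.47653198242188), (23.02042007446289, 9.011550903320312), 55.00798034667969)
T
[0.51174635 0.02701208 0.        ] [0.50551446 0.02229043 0.088     ] bar [ 0.42603385 -0.31747075  0.108     ] tabend [ 0.34718538 -0.27852223  0.011     ]
scene: tub [0.49789134 0.01760755 0.088     ] bar [ 0.42488878 -0.31914763  0.108     ] tabend [ 0.35262408 -0.26981325  0.011     ]
```

View pics/3.png

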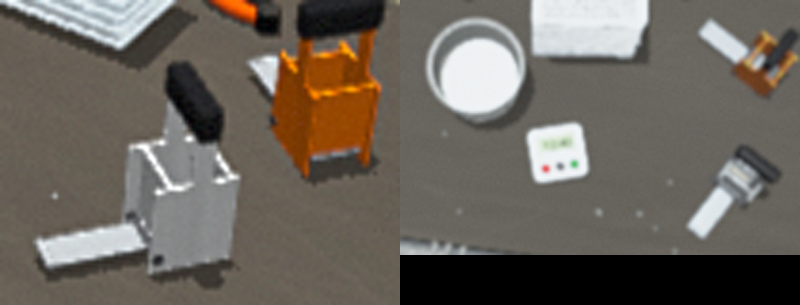

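The crop confirms it: the bare aluminium cup has its tab at lower left, the orange one is the look-alike, and the round tub stands left of the timer. Cup centre is about (0.425,-0.318), tab yaw about 150°, tub about (0.505,0.022).

```bash
cat >> h.py <<'E'
def go(P,yawy,base=None):
    """tool-frame shift/turn to TCP P, pointing down, tool y at world angle yawy (deg)"""
    st=r.get_state(); M=R.from_quat(st['eef_rot']).as_matrix()
    y=np.array([np.cos(np.radians(yawy)),np.sin(np.radians(yawy)),0]);z=np.array([0,0,-1.]);x=np.cross(y,z)
    G=np.stack([x,y,z],1)
    print('xyz',np.round(M.T@(np.array(P)-st['tool_pos']),4),'rot',np.round(R.from_matrix(M.T@G).as_rotvec(),4),'now',np.round(st['tool_pos'],4), 'yaw',np.degrees(np.arctan2(M[1,1],M[0,1])).round(2),'t',round(st['clock'],2))
E
python3 - <<'E'
from h import *
go((.5,.25,.3),10); go((.40,-.30,.25),-30)
E
```

```text
xyz [-0.3774 -0.2123 -0.1006] rot [-1.4000e-03  1.0000e-03  1.0306e+00] now [0.2234 0.5831 0.199 ] yaw 69.05 t 0.1
xyz [-0.4807 -0.7616 -0.0497] rot [-1.1000e-03  1.5000e-03  1.7287e+00] now [0.2234 0.5831 0.199 ] yaw 69.05 t 0.1
```

{"method": "carry_out", "body": {"plan": [{"xyz":[0,0,-0.04],"rot":[0,0,0.12],"grip":0},{"xyz":[-0.377,-0.212,-0.1],"rot":[0,0,1.03],"grip":0},{"xyz":[-0.377,-0.212,-0.1],"rot":[0,0,1.03],"grip":0},{"xyz":[-0.377,-0.212,-0.1],"rot":[0,0,1.03],"grip":0},{"xyz":[-0.377,-0.212,-0.1],"rot":[0,0,1.03],"grip":0},{"xyz":[-0.377,-0.212,-0.1],"rot":[0,0,1.03],"grip":0},{"xyz":[-0.377,-0.212,-0.1],"rot":[0,0,1.03],"grip":0},{"xyz":[-0.377,-0.212,-0.1],"rot":[0,0,1.03],"grip":0}]}}

```text
clock: 0.77
tool_pos: [0.4087, 0.3595, 0.2799]
eef_rot: [0.631, 0.775, -0.0, -0.0]
contact_force: [0.7, 0.2, 0.5]
opening: 0.996
finger_force: 0.0
```

Run:
```python
from h import *
go((.5,.02,.3),0);go((.42,-.28,.28),-30)
```

```text
xyz [-0.3509  0.0206 -0.02  ] rot [-5.00e-04  2.00e-04  2.04e-01] now [0.4087 0.3595 0.2799] yaw 11.69 t 0.77
xyz [-6.285e-01 -1.185e-01  1.000e-04] rot [-5.000e-04  3.000e-04  7.276e-01] now [0.4087 0.3595 0.2799] yaw 11.69 t 0.77
```

{"method": "carry_out", "body": {"plan": [{"xyz":[-0.351,0.02,-0.02],"rot":[0,0,0.204],"grip":0},{"xyz":[-0.351,0.02,-0.02],"rot":[0,0,0.204],"grip":0},{"xyz":[-0.351,0.02,-0.02],"rot":[0,0,0.204],"grip":0},{"xyz":[-0.351,0.02,-0.02],"rot":[0,0,0.204],"grip":0},{"xyz":[-0.351,0.02,-0.02],"rot":[0,0,0.204],"grip":0},{"xyz":[-0.351,0.02,-0.02],"rot":[0,0,0.204],"grip":0},{"xyz":[-0.351,0.02,-0.02],"rot":[0,0,0.204],"grip":0},{"xyz":[-0.351,0.02,-0.02],"rot":[0,0,0.204],"grip":0}]}}

```text
clock: 1.43
tool_pos: [0.4956, 0.0384, 0.2987]
eef_rot: [0.705, 0.709, -0.0, -0.0]
contact_force: [1.0, 0.3, 0.3]
opening: 1.0
finger_force: 0.0
```

{"method": "carry_out", "body": {"plan": [{"xyz":[0,0,0],"rot":[0,0,0],"grip":0},{"xyz":[0,0,0],"rot":[0,0,0],"grip":0},{"xyz":[0,0,0],"rot":[0,0,0],"grip":0}]}}

```text
clock: 1.68
tool_pos: [0.4954, 0.041, 0.2984]
eef_rot: [0.705, 0.709, -0.0, -0.001]
contact_force: [-0.1, 0.0, 0.3]
opening: 1.001
finger_force: 0.0
```

Run:
```python
from h import *
c=cam('wrist');w=r.snapshot('wrist');np.save('w1.npy',w)
import pickle;pickle.dump(c,open('w1.pkl','wb'))
cv2.imwrite('pics/4.png',w[:,:,::-1])
go((.42,-.28,.28),-30)
print(proj(c,(.505,.022,.088)))
```

```text
xyz [-0.3213 -0.0779  0.0181] rot [-0.0012 -0.0007  0.5318] now [0.4953 0.0419 0.2984] yaw 0.47 t 1.73
[265.12372935 175.80298114]
```

View pics/4.png

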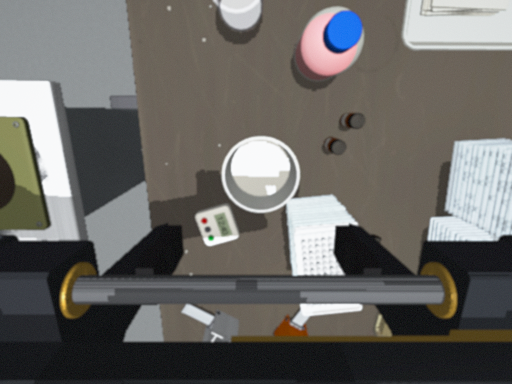

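Wrist picture (512x384): the tub rim is a circle centred at about (260,174), the tip rack is at (320,250), the timer at (217,225), and the cup is partly visible at (215,325). I'll fit the rim and find the rack's height.

Run:
```python
from h import *
import pickle
c=pickle.load(open('w1.pkl','rb'));w=np.load('w1.npy')
g=cv2.cvtColor(w,cv2.COLOR_RGB2GRAY)
# outer rim: radial scan for outermost strong edge
pts=[]
for th in np.linspace(0,2*np.pi,90,endpoint=False):
    d=np.array([np.cos(th),np.sin(th)]); rr=np.arange(30,48,.25)
    s=cv2.remap(g,(260+d[0]*rr).astype(np.float32)[None],(174+d[1]*rr).astype(np.float32)[None],1)[0].astype(float)
    k=np.argmin(np.gradient(cv2.GaussianBlur(s[None],(9,1),1.5)[0])); pts.append(plane(c,np.array([260,174])+d*rr[k],.088)[:2])
P=np.array(pts)
for _ in range(6):
    A=np.c_[2*P,np.ones(len(P))];x=np.linalg.lstsq(A,(P**2).sum(1),rcond=None)[0];R0=np.sqrt(x[2]+x[:2]@x[:2])
    e=np.hypot(*(P-x[:2]).T)-R0; P=P[abs(e)<max(.002,1.5*e.std())]
print('tub',x[:2],R0,len(P),e.std())
# rack corner heights: scene vs wrist approximate triangulation of near-left top corner
def tri(c1,u1,c2,u2):
    def ray(c,u): d=c[1]@np.linalg.inv(c[0])@np.array([*u,1.]);return c[2],d/np.linalg.norm(d)
    a,d=ray(c1,u1);b,f=ray(c2,u2)
    s=np.linalg.lstsq(np.c_[d,-f],b-a,rcond=None)[0];return a+s[0]*d,b+s[1]*f
ct=cam('top');cs=cam('scene')
print('rack near-left top corner (398,232 top800; 437,256 scene800)',tri(ct,(398*.64,233*.64),cs,(446*.64,222*.64)),tri(ct,(470*.64,232*.64),cs,(494*.64,265*.64)))
```

```text
tub [0.49780802 0.02252335] 0.05790600344480339 80 0.0003005792640732416
rack near-left top corner (398,232 top800; 437,256 scene800) (array([ 0.54821247, -0.04123704,  0.17666001]), array([ 0.56046935, -0.05340155,  0.17999262])) (array([ 0.58091408, -0.16668774,  0.137415  ]), array([ 0.56786936, -0.15372294,  0.13197045]))
```

{"method": "carry_out", "body": {"plan": [{"xyz":[-0.32,-0.078,0.018],"rot":[0,0,0.532],"grip":0},{"xyz":[-0.32,-0.078,0.018],"rot":[0,0,0.532],"grip":0},{"xyz":[-0.32,-0.078,0.018],"rot":[0,0,0.532],"grip":0},{"xyz":[-0.32,-0.078,0.018],"rot":[0,0,0.532],"grip":0},{"xyz":[-0.32,-0.078,0.018],"rot":[0,0,0.532],"grip":0},{"xyz":[-0.32,-0.078,0.018],"rot":[0,0,0.532],"grip":0},{"xyz":[-0.32,-0.078,0.018],"rot":[0,0,0.532],"grip":0},{"xyz":[-0.32,-0.078,0.018],"rot":[0,0,0.532],"grip":0}]}}

```text
clock: 2.4
tool_pos: [0.4199, -0.2802, 0.2804]
eef_rot: [0.866, 0.5, 0.0, -0.0]
contact_force: [0.9, 1.0, 0.2]
opening: 0.998
finger_force: 0.0
```

{"method": "carry_out", "body": {"plan": [{"xyz":[0,0,0],"rot":[0,0,0],"grip":0},{"xyz":[0,0,0],"rot":[0,0,0],"grip":0},{"xyz":[0,0,0],"rot":[0,0,0],"grip":0}]}}

```text
clock: 2.65
tool_pos: [0.4207, -0.2778, 0.2803]
eef_rot: [0.866, 0.5, 0.0, -0.001]
contact_force: [-0.1, 0.9, -0.6]
opening: 1.003
finger_force: 0.0
```

Run:
```python
from h import *
c=cam('wrist');w=r.snapshot('wrist');np.save('w2.npy',w)
import pickle;pickle.dump(c,open('w2.pkl','wb'))
cv2.imwrite('pics/5.png',cv2.resize(w,(768,576))[:,:,::-1])
go((.425,-.318,.2),-30)
print(proj(c,(.425,-.318,.108)),proj(c,(.35,-.274,.011)))
```

```text
xyz [-0.0334  0.0239  0.0803] rot [-0.0011 -0.0016  0.0021] now [ 0.4209 -0.2773  0.2804] yaw -29.88 t 2.7
[276.44257075 191.71281534] [221.56576938 175.27674701]
```

View pics/5.png

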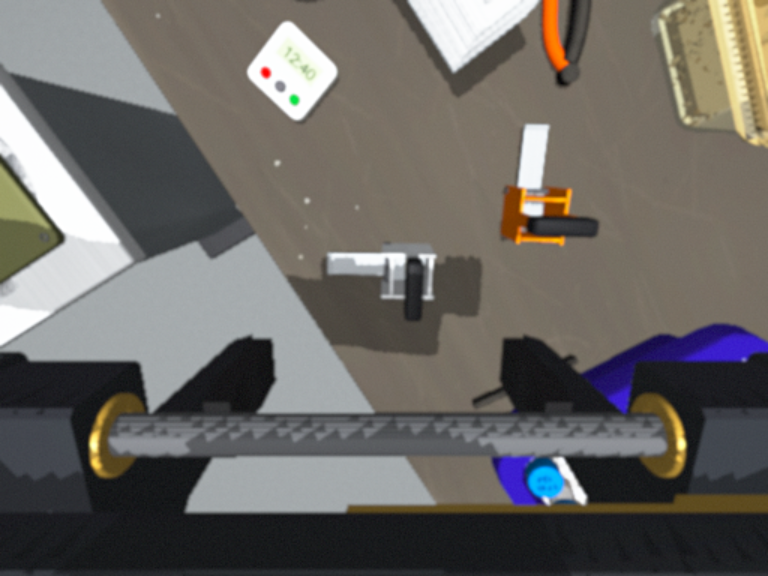

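The cup's bar is at about (414,289) of 768, its tab end at (328,263). The tab points along -tool y, so yaw is about right. I'll refine this with a mask.

Run:
```python
from h import *
import pickle
c=pickle.load(open('w2.pkl','rb'));w=np.load('w2.npy')
x0,y0=262,165
m=(w[y0:216,x0:290].max(2)<42).astype(np.uint8)
n,l,s,_=cv2.connectedComponentsWithStats(m);i=1+np.argmax(s[1:,4])
p=np.argwhere(l==i)[:,::-1].astype(np.float32)+np.float32([x0,y0])
rc=cv2.minAreaRect(p);print(s[i],rc)
P=plane(c,rc[0],.118);print('bar',P)
b=cv2.boxPoints(rc);b=np.array([plane(c,q,.12)[:2] for q in b]);print(np.linalg.norm(np.diff(b,axis=0),axis=1),[np.degrees(np.arctan2(*(np.diff(b,axis=0)[k][::-1]))) for k in range(2)])
# tab
x1,y1=212,165
m=(w[y1:186,x1:254].min(2)>140).astype(np.uint8)
p=np.argwhere(m)[:,::-1].astype(np.float32)+np.float32([x1,y1]);rc=cv2.minAreaRect(p);print(rc)
e=plane(c,(218.5,175.5),.011);print('tabend',e,'yaw',np.degrees(np.arctan2(*(e-P)[[1,0]])),np.linalg.norm((e-P)[:2]))
q=w[176,205:260].max(1);print(q)
go((P[0],P[1],.17),-30)
```

```text
[  8  17  12  32 222] ((275.2951965332031, 197.52944946289062), (10.400277137756348, 30.793701171875), 2.12109637260437)
bar [ 0.42067407 -0.32140436  0.118     ]
[0.04250066 0.01348921 0.04252293] [np.float64(58.68844655163104), np.float64(-32.137504123644504)]
((235.5, 175.5), (15.0, 35.0), 90.0)
tabend [ 0.34529115 -0.27173346  0.011     ] yaw 146.61853596973648 0.09027614932018753
[121 121 121 118 117 120 118 115 103  83  73  73  90 128 158 167 170 179
 179 179 180 180 181 180 176 180 177 178 178 175 177 187 212 230 230 224
 223 229 233 230 225 224 230 234 236 234 231 225 223 218 198 158 120 113
 173]
xyz [-0.0385  0.0218  0.1103] rot [-0.0011 -0.0016  0.0021] now [ 0.4209 -0.2773  0.2804] yaw -29.88 t 2.7
```

Run:
```python
from h import *
import pickle
c=pickle.load(open('w2.pkl','rb'))
P=plane(c,(275.8,192.5),.116);print(P)
go((P[0],P[1],.17),-31)
```

```text
[ 0.42443594 -0.31623393  0.116     ]
xyz [-0.0322  0.0225  0.1103] rot [-0.0011 -0.0016  0.0196] now [ 0.4209 -0.2773  0.2804] yaw -29.88 t 2.7
```

{"method": "carry_out", "body": {"plan": [{"xyz":[-0.032,0.0225,0.04],"rot":[0,0,0.02],"grip":0},{"xyz":[-0.032,0.0225,0.08],"rot":[0,0,0.02],"grip":0},{"xyz":[-0.032,0.0225,0.11],"rot":[0,0,0.02],"grip":0},{"xyz":[-0.032,0.0225,0.11],"rot":[0,0,0.02],"grip":0},{"xyz":[-0.032,0.0225,0.11],"rot":[0,0,0.02],"grip":0},{"xyz":[-0.032,0.0225,0.11],"rot":[0,0,0.02],"grip":0}]}}

```text
clock: 3.2
tool_pos: [0.4248, -0.3181, 0.1723]
eef_rot: [0.871, 0.491, 0.001, 0.001]
contact_force: [0.6, -0.1, 0.2]
opening: 1.003
finger_force: 0.0
```

Run:
```python
from h import *
c=cam('wrist');w=r.snapshot('wrist');np.save('w3.npy',w)
import pickle;pickle.dump(c,open('w3.pkl','wb'))
cv2.imwrite('pics/6.png',cv2.resize(w,(768,576))[:,:,::-1])
go((.4245,-.3162,.089),-31)
print(proj(c,(.4245,-.3162,.12))*1.5)
```

```text
xyz [ 0.0019 -0.0022  0.0839] rot [ 0.0038 -0.0005 -0.0027] now [ 0.4251 -0.3188  0.1729] yaw -31.16 t 3.25
[386.14396875 288.83893731]
```

View pics/6.png

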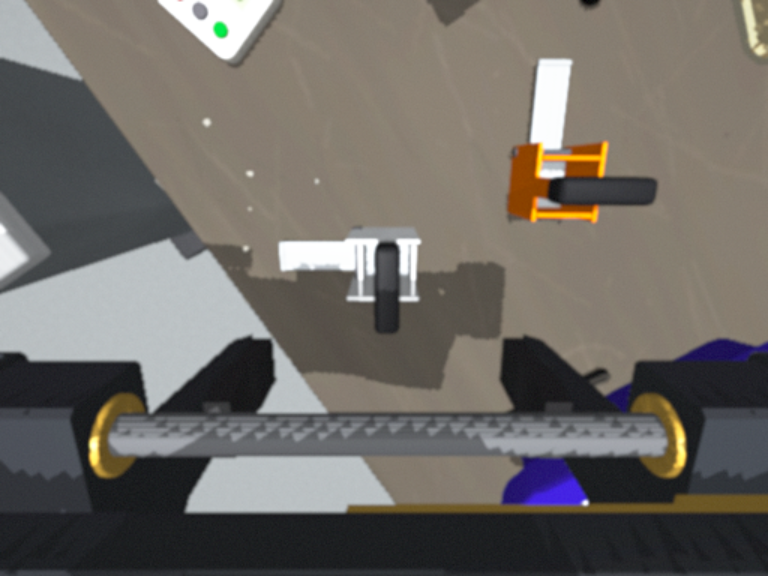

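The bar at (387,288) matches the prediction (386,289) and is aligned, with the fingers straddling it. Descending and gripping.

{"method": "carry_out", "body": {"plan": [{"xyz":[0.002,-0.002,0.03],"rot":[0.003,0,0],"grip":0},{"xyz":[0.002,-0.002,0.06],"rot":[0.003,0,0],"grip":0},{"xyz":[0.002,-0.002,0.083],"rot":[0.003,0,0],"grip":0},{"xyz":[0.002,-0.002,0.083],"rot":[0.003,0,0],"grip":0},{"xyz":[0.002,-0.002,0.083],"rot":[0.003,0,0],"grip":0},{"xyz":[0.002,-0.002,0.083],"rot":[0.003,0,0],"grip":0}]}}

```text
clock: 3.75
tool_pos: [0.4241, -0.3172, 0.09]
eef_rot: [0.871, 0.49, 0.0, 0.0]
contact_force: [-0.3, -0.0, -0.0]
opening: 1.004
finger_force: 0.0
```

{"method": "carry_out", "body": {"plan": [{"xyz":[0,0,0],"rot":[0,0,0],"grip":255},{"xyz":[0,0,0],"rot":[0,0,0],"grip":255},{"xyz":[0,0,0],"rot":[0,0,0],"grip":255},{"xyz":[0,0,0],"rot":[0,0,0],"grip":255},{"xyz":[0,0,0],"rot":[0,0,0],"grip":255},{"xyz":[0,0,0],"rot":[0,0,0],"grip":255},{"xyz":[0,0,0],"rot":[0,0,0],"grip":255},{"xyz":[0,0,0],"rot":[0,0,0],"grip":255}], "squeeze": 30}}

```text
clock: 4.42
tool_pos: [0.4224, -0.3163, 0.0876]
eef_rot: [0.872, 0.49, -0.001, -0.001]
contact_force: [0.4, 0.7, -0.7]
opening: 0.419
finger_force: 0.0
```

{"method": "carry_out", "body": {"plan": [{"xyz":[0,0,0],"rot":[0,0,0],"grip":255},{"xyz":[0,0,0],"rot":[0,0,0],"grip":255},{"xyz":[0,0,0],"rot":[0,0,0],"grip":255},{"xyz":[0,0,0],"rot":[0,0,0],"grip":255}]}}

```text
clock: 4.75
tool_pos: [0.4225, -0.3163, 0.0876]
eef_rot: [0.872, 0.49, -0.001, -0.001]
contact_force: [-0.4, -0.2, 0.1]
opening: 0.12
finger_force: 0.0
```

{"method": "carry_out", "body": {"plan": [{"xyz":[0,0,0],"rot":[0,0,0],"grip":255},{"xyz":[0,0,0],"rot":[0,0,0],"grip":255}]}}

```text
clock: 4.92
tool_pos: [0.4224, -0.3163, 0.0877]
eef_rot: [0.872, 0.49, -0.001, -0.001]
contact_force: [-0.3, 0.5, 0.0]
opening: 0.008
finger_force: 0.0
```

Run:
```python
from h import *
w=r.snapshot('wrist');b=r.snapshot('scene')
o=np.hstack([cv2.resize(w,(400,300)),cv2.resize(b[170:290,260:420],(400,300))])
cv2.imwrite('pics/7.png',o[:,:,::-1]);print(r.get_state()['opening'])
```

```text
0.004656128748960667
```

View pics/7.png

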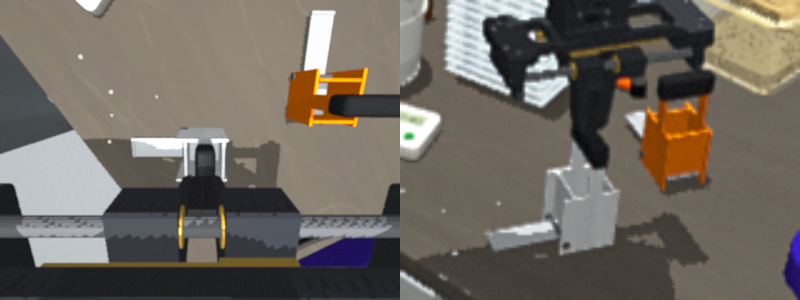

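The wrist view shows the bar still at (206,160) with the shut fingers below it in the picture, so they missed the bar along tool x. I'll check where the TCP really projects.

Run:
```python
from h import *
st=r.get_state();T=st['tool_pos'];M=R.from_quat(st['eef_rot']).as_matrix()
cw,cs,ct=cam('wrist'),cam('scene'),cam('top')
def S(p): return ((p-np.array([260,170]))*2.5+[400,0]).round(0)
for d in (-.04,-.02,0,.02,.04):
  for z in (0,-.019):
    P=T+M@np.array([d,0,z]); print(d,z,'w400',(proj(cw,P)*.78).round(),'scene crop',S(proj(cs,P)))
for P in [(.4245,-.3162,.12),(.4245,-.3162,.096)]: print(P,(proj(cw,P)*.78).round(),S(proj(cs,P)))
w=r.snapshot('wrist');b=r.snapshot('scene');t=r.snapshot('top')
o=np.hstack([cv2.resize(w[150:300,180:340],(400,375),interpolation=2),cv2.resize(b[200:280,300:385],(400,375),interpolation=2)])
cv2.imwrite('pics/8.png',o[:,:,::-1])
```

```text
-0.04 0 w400 [202. 206.] scene crop [600. 187.]
-0.04 -0.019 w400 [202. 218.] scene crop [602. 170.]
-0.02 0 w400 [202. 188.] scene crop [591. 174.]
-0.02 -0.019 w400 [202. 198.] scene crop [593. 157.]
0 0 w400 [202. 168.] scene crop [582. 161.]
0 -0.019 w400 [202. 176.] scene crop [584. 144.]
0.02 0 w400 [202. 147.] scene crop [574. 148.]
0.02 -0.019 w400 [202. 153.] scene crop [576. 131.]
0.04 0 w400 [202. 125.] scene crop [566. 136.]
0.04 -0.019 w400 [202. 129.] scene crop [567. 119.]
(0.4245, -0.3162, 0.12) [204. 182.] [587. 131.]
(0.4245, -0.3162, 0.096) [204. 170.] [584. 152.]
```

View pics/8.png

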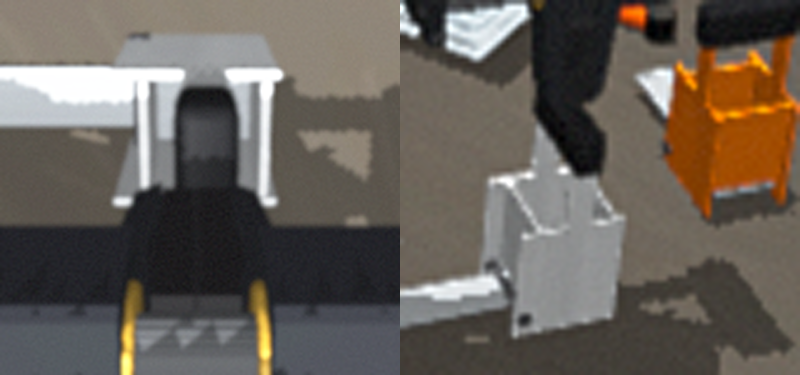

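The fingers look fully shut over mid-bar, though the TCP reads 0.088. A brightened crop should show the actual heights of the fingertips and the bar.

Run:
```python
from h import *
w=r.snapshot('wrist');b=r.snapshot('scene')
f=lambda i:(255*np.clip(i/90.,0,1)**.6).astype(np.uint8)
o=np.hstack([cv2.resize(f(w)[170:280,205:315],(400,400),interpolation=2),cv2.resize(f(b)[190:260,305:375],(400,400),interpolation=2)])
cv2.imwrite('pics/9.png',o[:,:,::-1])
```

```text
(no output)
```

View pics/9.png

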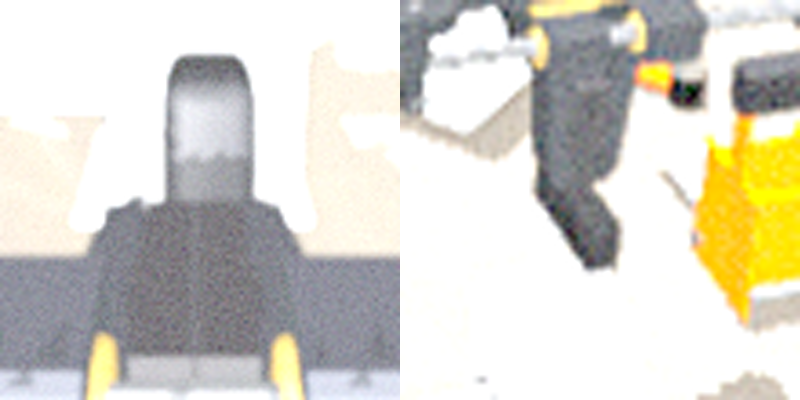

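The shut fingertips end at about the top of the bar, not beside it, so the tool height or the bar height differs from what I assumed. I'll check the camera height against features on the table seen in both wrist pictures.

```bash
cat > ck.py <<'E'
from h import *
import pickle
def tabwidth(w):
    m=((w.min(2)>150)).astype(np.uint8); return m
c3=pickle.load(open('w3.pkl','rb'));w3=np.load('w3.npy')
c=cam('wrist');w=r.snapshot('wrist');np.save('w4.npy',w)
from numpy.linalg import norm
# table specks: find small bright blobs on table, compare between views
def specks(w,c):
    g=cv2.cvtColor(w,cv2.COLOR_RGB2GRAY); th=cv2.morphologyEx(g,cv2.MORPH_TOPHAT,np.ones((9,9)))
    n,l,s,q=cv2.connectedComponentsWithStats((th>35).astype(np.uint8))
    return [(q[i].round(1),plane(c,q[i],0)[:2].round(4)) for i in range(1,n) if 3<s[i,4]<25 and q[i][1]<200 and q[i][0]<240]
for ww,cc in((w3,c3),(w,c)): print(*specks(ww,cc),sep='\n');print(cc[2])
t=r.snapshot('top');ct=cam('top')
g=cv2.cvtColor(t,cv2.COLOR_RGB2GRAY); th=cv2.morphologyEx(g,cv2.MORPH_TOPHAT,np.ones((7,7)))
n,l,s,q=cv2.connectedComponentsWithStats((th>15).astype(np.uint8))
print('top');[print(q[i].round(1),plane(ct,q[i],0)[:2].round(4)) for i in range(1,n) if s[i,4]<25 and 270<q[i][0]<330 and 200<q[i][1]<255]
for nm,ww,cc in(('w3',w3,c3),('w4',w,c)):
    print(nm,proj(cc,(.349,-.272,.011)),proj(cc,(.4245,-.3162,.12)))
E
python3 ck.py
```

```text
(array([106.8,   1.2]), array([ 0.3771, -0.066 ]))
(array([180.,   1.]), array([ 0.4479, -0.1085]))
(array([113.3,   6.7]), array([ 0.38 , -0.074]))
(array([129.,  11.]), array([ 0.3925, -0.0866]))
(array([137.3,  11.3]), array([ 0.4004, -0.0917]))
(array([142.5,  15. ]), array([ 0.4032, -0.0977]))
(array([150.4,  38.4]), array([ 0.3963, -0.1215]))
(array([166.1, 115.4]), array([ 0.3602, -0.2009]))
(array([210.9, 120.3]), array([ 0.4049, -0.235 ]))
(array([166.2, 138.6]), array([ 0.3432, -0.2242]))
(array([111.1, 160.1]), array([ 0.2648, -0.2092]))
(array([163.4, 165.4]), array([ 0.3192, -0.2504]))
(array([137.1, 167.8]), array([ 0.2875, -0.235 ]))
(array([ 16. , 171.9]), array([ 0.1467, -0.1562]))
(array([207.7, 178. ]), array([ 0.3596, -0.2948]))
(array([  0.6, 184. ]), array([ 0.1169, -0.1576]))
[ 0.46120157 -0.25626044  0.35724378]
(array([98.6,  1.1]), array([ 0.3887, -0.105 ]))
(array([127.8,   1.1]), array([ 0.4103, -0.1181]))
(array([115.7,  13.3]), array([ 0.3954, -0.1198]))
(array([200. , 123.5]), array([ 0.405, -0.235]))
(array([142.6, 147.4]), array([ 0.3434, -0.2244]))
[ 0.45986125 -0.25491406  0.27257313]
top
[280.5 217. ] [ 0.4011 -0.1414]
w3 [189.37107274 169.37078837] [257.4293125  192.55929154]
w4 [172.40125235 187.18245684] [261.84148747 232.86206902]
```

Two table specks agree to 0.2 mm between wrist pictures taken at different heights, so the camera pose is right. Both views put the shut fingertips about 34 mm above the nominal TCP, at the bar's top (z ≈ 0.12). The fingers closed just over the bar, so I'll open, go 18 mm lower watching the force, and close again.

{"method": "carry_out", "body": {"plan": [{"xyz":[0,0,0],"rot":[0,0,0],"grip":0},{"xyz":[0,0,0],"rot":[0,0,0],"grip":0},{"xyz":[0,0,0],"rot":[0,0,0],"grip":0},{"xyz":[0,0,0],"rot":[0,0,0],"grip":0},{"xyz":[0,0,0],"rot":[0,0,0],"grip":0},{"xyz":[0,0,0],"rot":[0,0,0],"grip":0},{"xyz":[0,0,0],"rot":[0,0,0],"grip":0},{"xyz":[0,0,0],"rot":[0,0,0],"grip":0}]}}

```text
clock: 6.03
tool_pos: [0.4225, -0.3163, 0.0877]
eef_rot: [0.872, 0.49, -0.001, -0.001]
contact_force: [-0.1, 0.3, 1.0]
opening: 0.587
finger_force: 0.0
```

Run:
```python
from h import *
st=r.get_state();print(st['opening'],st['contact_force'])
c=cam('wrist');w=r.snapshot('wrist');np.save('w5.npy',w)
M=R.from_quat(st['eef_rot']).as_matrix()
op=.044*st['opening']
for h in (0,.02,.034): print(h,[proj(c,st['tool_pos']+M@np.array([.009,s*op,-h])).round(0) for s in(-1,1)])
# rows where column gets dark (finger) for columns on left side
g=w.max(2)
for u in range(140,240,8): print(u,''.join('#' if v<45 else '.' for v in g[180:260:2,u]))
```

```text
0.5868811434271304 [-0.13054599  0.26303647  1.03101213]
0 [array([223., 203.]), array([295., 203.])]
0.02 [array([219., 213.]), array([300., 213.])]
0.034 [array([216., 222.]), array([303., 222.])]
140 ...............................#########
148 ...............................#########
156 ........................................
164 .......................................#
172 ..................................######
180 .............................###########
188 ........................################
196 .......................#################
204 .......................#################
212 ........................###############.
220 ........................................
228 ........................................
236 ........................................
```

The fingertips sit 34–38 mm short of the nominal TCP, and the inner-edge column matches too. Lowering 20 mm, then closing.

{"method": "carry_out", "body": {"plan": [{"xyz":[0,0,0.005],"rot":[0,0,0],"grip":60},{"xyz":[0,0,0.01],"rot":[0,0,0],"grip":60},{"xyz":[0,0,0.015],"rot":[0,0,0],"grip":60},{"xyz":[0,0,0.02],"rot":[0,0,0],"grip":60},{"xyz":[0,0,0.02],"rot":[0,0,0],"grip":60},{"xyz":[0,0,0.02],"rot":[0,0,0],"grip":60}]}}

```text
clock: 6.58
tool_pos: [0.4221, -0.3161, 0.0672]
eef_rot: [0.872, 0.49, -0.001, -0.002]
contact_force: [-1.3, 0.6, 0.6]
opening: 0.768
finger_force: 0.0
```

{"method": "carry_out", "body": {"plan": [{"xyz":[0,0,0],"rot":[0,0,0],"grip":255},{"xyz":[0,0,0],"rot":[0,0,0],"grip":255},{"xyz":[0,0,0],"rot":[0,0,0],"grip":255},{"xyz":[0,0,0],"rot":[0,0,0],"grip":255},{"xyz":[0,0,0],"rot":[0,0,0],"grip":255},{"xyz":[0,0,0],"rot":[0,0,0],"grip":255},{"xyz":[0,0,0],"rot":[0,0,0],"grip":255},{"xyz":[0,0,0],"rot":[0,0,0],"grip":255}], "squeeze": 30}}

```text
clock: 7.25
tool_pos: [0.4226, -0.3164, 0.0678]
eef_rot: [0.872, 0.49, -0.001, -0.001]
contact_force: [0.2, -0.5, 0.7]
opening: 0.184
finger_force: 0.9
```

{"method": "carry_out", "body": {"plan": [{"xyz":[0,0,0],"rot":[0,0,0],"grip":255},{"xyz":[0,0,0],"rot":[0,0,0],"grip":255}]}}

```text
clock: 7.42
tool_pos: [0.4225, -0.3163, 0.0676]
eef_rot: [0.872, 0.49, -0.001, -0.001]
contact_force: [0.6, -1.1, -1.1]
opening: 0.182
finger_force: 29.9
```

Gripped: opening 0.182 (16 mm), 30 N. Lifting.

{"method": "carry_out", "body": {"plan": [{"xyz":[0,0,-0.01],"rot":[0,0,0],"grip":255},{"xyz":[0,0,-0.03],"rot":[0,0,0],"grip":255},{"xyz":[0,0,-0.055],"rot":[0,0,0],"grip":255},{"xyz":[0,0,-0.08],"rot":[0,0,0],"grip":255},{"xyz":[0,0,-0.105],"rot":[0,0,0],"grip":255},{"xyz":[0,0,-0.13],"rot":[0,0,0],"grip":255},{"xyz":[0,0,-0.14],"rot":[0,0,0],"grip":255},{"xyz":[0,0,-0.14],"rot":[0,0,0],"grip":255}]}}

```text
clock: 8.08
tool_pos: [0.4239, -0.3176, 0.2107]
eef_rot: [0.872, 0.49, 0.001, 0.001]
contact_force: [-0.9, -0.2, -1.8]
opening: 0.176
finger_force: 29.9
```

Run:
```python
from h import *
go((.498,.0225,.2076),10)
print(r.get_state()['contact_force'],r.get_state()['finger_force'])
```

```text
xyz [ 0.3291 -0.1134  0.0028] rot [ 0.0022  0.001  -0.7208] now [ 0.4239 -0.3176  0.2107] yaw -31.3 t 8.08
[-0.90335396 -0.24210502 -1.76173426] 29.915032982826233
```

{"method": "carry_out", "body": {"plan": [{"xyz":[0.01,-0.003,0],"rot":[0,0,-0.02],"grip":255},{"xyz":[0.03,-0.01,0],"rot":[0,0,-0.07],"grip":255},{"xyz":[0.055,-0.019,0],"rot":[0,0,-0.13],"grip":255},{"xyz":[0.085,-0.029,0],"rot":[0,0,-0.2],"grip":255},{"xyz":[0.115,-0.04,0],"rot":[0,0,-0.27],"grip":255},{"xyz":[0.14,-0.048,0],"rot":[0,0,-0.33],"grip":255},{"xyz":[0.16,-0.055,0],"rot":[0,0,-0.38],"grip":255},{"xyz":[0.17,-0.058,0],"rot":[0,0,-0.4],"grip":255}]}}

```text
clock: 8.75
tool_pos: [0.4608, -0.1363, 0.2066]
eef_rot: [0.754, 0.657, -0.001, -0.004]
contact_force: [-0.4, 0.1, -1.5]
opening: 0.177
finger_force: 29.9
```

Run:
```python
from h import *
go((.498,.0225,.2076),10)
```

```text
xyz [ 0.1624  0.015  -0.0005] rot [-0.0059 -0.0049 -0.3126] now [ 0.4608 -0.1363  0.2066] yaw -7.91 t 8.75
```

{"method": "carry_out", "body": {"plan": [{"xyz":[0.01,0.001,0],"rot":[0,0,-0.03],"grip":255},{"xyz":[0.03,0.003,0],"rot":[0,0,-0.07],"grip":255},{"xyz":[0.06,0.006,0],"rot":[0,0,-0.13],"grip":255},{"xyz":[0.09,0.009,0],"rot":[0,0,-0.19],"grip":255},{"xyz":[0.12,0.012,0],"rot":[0,0,-0.25],"grip":255},{"xyz":[0.145,0.014,0],"rot":[0,0,-0.29],"grip":255},{"xyz":[0.162,0.015,0],"rot":[0,0,-0.31],"grip":255},{"xyz":[0.162,0.015,0],"rot":[0,0,-0.31],"grip":255}]}}

```text
clock: 9.42
tool_pos: [0.5005, 0.0211, 0.2074]
eef_rot: [0.644, 0.765, 0.001, -0.002]
contact_force: [0.7, -0.3, -1.6]
opening: 0.178
finger_force: 29.9
```

{"method": "carry_out", "body": {"plan": [{"xyz":[0,0,0],"rot":[0,0,0],"grip":255},{"xyz":[0,0,0],"rot":[0,0,0],"grip":255},{"xyz":[0,0,0],"rot":[0,0,0],"grip":255},{"xyz":[0,0,0],"rot":[0,0,0],"grip":255}]}}

```text
clock: 9.75
tool_pos: [0.4996, 0.0152, 0.208]
eef_rot: [0.648, 0.762, -0.001, -0.001]
contact_force: [-0.2, 0.2, -2.1]
opening: 0.176
finger_force: 29.9
```

Run:
```python
from h import *
go((.498,.0225,.17),10)
w=r.snapshot('wrist');t=r.snapshot('scene');np.save('w6.npy',w);np.save('s6.npy',t)
o=np.hstack([cv2.resize(w,(400,300)),cv2.resize(t[110:230,180:340],(400,300))])
cv2.imwrite('pics/10.png',o[:,:,::-1])
```

```text
xyz [ 0.0074 -0.0003  0.038 ] rot [-0.0028 -0.0013 -0.0134] now [0.4996 0.0152 0.208 ] yaw 9.23 t 9.75
```

View pics/10.png

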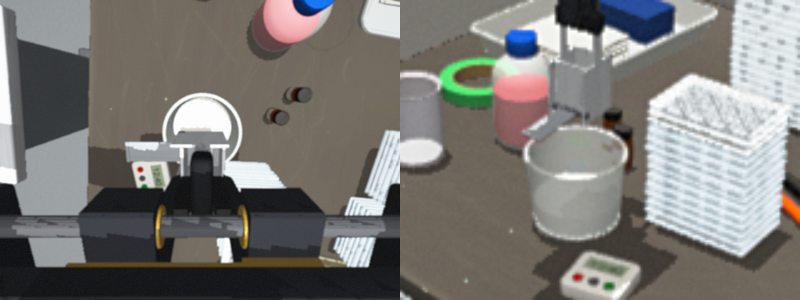

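The last picture shows the cup held upright just above the tub with its tab to the left (-tool y), and the tub unmoved. Centring (7 mm) and lowering to just above first touch (TCP 0.147).

{"method": "carry_out", "body": {"plan": [{"xyz":[0.0075,0,0],"rot":[0,0,0],"grip":255},{"xyz":[0.0075,0,0.01],"rot":[0,0,0],"grip":255},{"xyz":[0.0075,0,0.025],"rot":[0,0,0],"grip":255},{"xyz":[0.0075,0,0.04],"rot":[0,0,0],"grip":255},{"xyz":[0.0075,0,0.05],"rot":[0,0,0],"grip":255},{"xyz":[0.0075,0,0.055],"rot":[0,0,0],"grip":255},{"xyz":[0.0075,0,0.055],"rot":[0,0,0],"grip":255},{"xyz":[0.0075,0,0.055],"rot":[0,0,0],"grip":255}]}}

```text
clock: 10.52
tool_pos: [0.4987, 0.0247, 0.1532]
eef_rot: [0.647, 0.763, -0.0, -0.001]
contact_force: [0.4, 0.6, -2.2]
opening: 0.178
finger_force: 29.9
```

Run:
```python
from h import *
go((.498,.0225,.1166),10)
print(r.get_state()['contact_force'])
```

```text
xyz [-0.0022 -0.001   0.0366] rot [-0.0021 -0.0021 -0.0104] now [0.4987 0.0247 0.1532] yaw 9.4 t 10.52
[ 0.40845143  0.63730206 -2.216916  ]
```

{"method": "carry_out", "body": {"plan": [{"xyz":[-0.002,-0.001,0.006],"rot":[0,0,0],"grip":255},{"xyz":[-0.002,-0.001,0.012],"rot":[0,0,0],"grip":255},{"xyz":[-0.002,-0.001,0.018],"rot":[0,0,0],"grip":255},{"xyz":[-0.002,-0.001,0.023],"rot":[0,0,0],"grip":255},{"xyz":[-0.002,-0.001,0.028],"rot":[0,0,0],"grip":255},{"xyz":[-0.002,-0.001,0.032],"rot":[0,0,0],"grip":255},{"xyz":[-0.002,-0.001,0.032],"rot":[0,0,0],"grip":255},{"xyz":[-0.002,-0.001,0.032],"rot":[0,0,0],"grip":255}]}}

```text
clock: 11.18
tool_pos: [0.4982, 0.0225, 0.1209]
eef_rot: [0.647, 0.763, -0.0, -0.001]
contact_force: [0.8, -0.1, -0.7]
opening: 0.182
finger_force: 29.9
```

{"method": "carry_out", "body": {"plan": [{"xyz":[0,0,0.002],"rot":[0,0,0],"grip":255},{"xyz":[0,0,0.003],"rot":[0,0,0],"grip":255},{"xyz":[0,0,0.003],"rot":[0,0,0],"grip":255},{"xyz":[0,0,0.003],"rot":[0,0,0],"grip":255},{"xyz":[0,0,0.003],"rot":[0,0,0],"grip":255},{"xyz":[0,0,0.003],"rot":[0,0,0],"grip":255},{"xyz":[0,0,0.003],"rot":[0,0,0],"grip":255},{"xyz":[0,0,0.003],"rot":[0,0,0],"grip":255}]}}

```text
clock: 11.85
tool_pos: [0.4978, 0.0224, 0.1181]
eef_rot: [0.647, 0.763, -0.0, -0.001]
contact_force: [0.1, -0.2, -0.7]
opening: 0.177
finger_force: 29.9
```

Run:
```python
from h import *
go((.498,.0225,.1156),10)
print(r.get_state()['contact_force'])
w=r.snapshot('wrist');np.save('w7.npy',w)
```

```text
xyz [0.0001 0.0002 0.0025] rot [-0.0021 -0.002  -0.0105] now [0.4978 0.0224 0.1181] yaw 9.4 t 11.85
[ 0.10317566 -0.230919   -0.66129012]
```

Open to about 28.5 mm below touch with little force. 1.5 mm more, then hold so the bar slides out.

{"method": "carry_out", "body": {"plan": [{"xyz":[0,0,0.0015],"rot":[0,0,0],"grip":255},{"xyz":[0,0,0.0015],"rot":[0,0,0],"grip":255},{"xyz":[0,0,0.0015],"rot":[0,0,0],"grip":255},{"xyz":[0,0,0.0015],"rot":[0,0,0],"grip":255},{"xyz":[0,0,0.0015],"rot":[0,0,0],"grip":255},{"xyz":[0,0,0.0015],"rot":[0,0,0],"grip":255},{"xyz":[0,0,0.0015],"rot":[0,0,0],"grip":255},{"xyz":[0,0,0.0015],"rot":[0,0,0],"grip":255}]}}

```text
clock: 12.57
tool_pos: [0.498, 0.0224, 0.1166]
eef_rot: [0.647, 0.763, -0.0, -0.001]
contact_force: [2.4, 0.4, 1.6]
opening: 0.174
finger_force: 29.9
```

{"method": "carry_out", "body": {"plan": [{"xyz":[0,0,0],"rot":[0,0,0],"grip":255},{"xyz":[0,0,0],"rot":[0,0,0],"grip":255},{"xyz":[0,0,0],"rot":[0,0,0],"grip":255},{"xyz":[0,0,0],"rot":[0,0,0],"grip":255}]}}

```text
clock: 12.9
tool_pos: [0.4978, 0.0224, 0.1166]
eef_rot: [0.647, 0.763, -0.0, -0.001]
contact_force: [2.2, 0.4, 2.2]
opening: 0.178
finger_force: 29.9
```

{"method": "carry_out", "body": {"plan": [{"xyz":[0,0,-0.006],"rot":[0,0,0],"grip":255},{"xyz":[0,0,-0.014],"rot":[0,0,0],"grip":255},{"xyz":[0,0,-0.024],"rot":[0,0,0],"grip":255},{"xyz":[0,0,-0.036],"rot":[0,0,0],"grip":255},{"xyz":[0,0,-0.052],"rot":[0,0,0],"grip":255},{"xyz":[0,0,-0.07],"rot":[0,0,0],"grip":255},{"xyz":[0,0,-0.085],"rot":[0,0,0],"grip":255},{"xyz":[0,0,-0.09],"rot":[0,0,0],"grip":255}]}}

```text
clock: 13.57
tool_pos: [0.4979, 0.0221, 0.2086]
eef_rot: [0.647, 0.763, 0.0, -0.001]
contact_force: [0.3, 0.2, -1.4]
opening: 0.181
finger_force: 29.9
```

Run:
```python
from h import *
go((.43,-.30,.21),-30)
c=cam('wrist');st=r.get_state()
w=r.snapshot('wrist').astype(int);t=r.snapshot('top').astype(int);np.save('t8.npy',t)
uv=proj(c,(.498,.0225,.004));print(st['contact_force'],uv)
g=w.mean(2).astype(int);u,v=int(uv[0]),int(uv[1])
for y in range(v-36,v+12,2): print(y,' '.join('%3d'%k for k in g[y,u-42:u+44:3]))
```

```text
xyz [-0.3067 -0.1195 -0.0019] rot [-0.0016 -0.0015  0.6873] now [0.4979 0.0221 0.2086] yaw 9.38 t 13.57
[ 0.34632942  0.16104721 -1.44194954] [258.76059677 163.74551576]
127 106 108 106 107 104 105 104 105 104 137 199 238 247 251 252 252 251 243 230 175 117 104 103 106 104 104 106 107 106
129 107 108 107 108 107 106 103 122 207 246 252 251 251 250 250 250 249 251 251 251 238 164 107 106 108 106 108 108 105
131 110 108 108 105 104 104 150 238 252 249 238 240 235 233 227 225 233 242 238 246 252 250 204 114 103 107 106 104 105
133 106 109 111 105 103 165 247 252 234 223 219 237 232 247 240 228 222 219 221 225 219 246 253 229 118 103 107 106 105
135 107 110 105 103 162 249 252 202 192 229 246 253 253 253 253 253 251 248 239 216 213 171 241 253 230 115 106 107 106
137 110 110 105 134 247 252 195 200 249 253 253 253 253 252 253 253 253 253 253 241 224 202 139 237 253 220 107 106 104
139 110 108 110 233 252 189 177 253 253 253 253 253 253 253 253 253 253 253 253 253 247 222 175 129 242 252 175 105 108
141 109 105 190 252 216 128 253 253 253 253 253 253 253 253 253 253 253 253 253 253 253 24
[... 1249 characters left out ...]
 253 252 244 228 235 244 250 240 244 249 241 244 250 241 244 252 253 253 253 253 253 253 250 111 110
165 112 115 219 253 254 233 217 216 215 216 220 217 215 219 215 215 219 216 228 254 253 254 253 253 253 253 255 116 112
167 114 117 211 253 246 167 156 186 189 188 187 190 187 189 189 188 188 188 229 246 247 245 246 249 253 253 253 111 113
169 117 118 197 255 155  95  89 123 131 131 132 131 132 130 132 132 134 134 141 142 140 142 141 190 254 253 255 116 113
171 119 120 176 254 129 127 124 128 128 126 126 127 126 124 130 129 130 132 131 130 128 127 127 137 254 253 253 114 111
173 120 123 142 181 126 127 130 129 128 127 128 127 126 126 128 130 132 130 131 132 131 127 130 128 248 253 245 112 116
```

{"method": "carry_out", "body": {"plan": [{"xyz":[-0.01,-0.004,0],"rot":[0,0,0.02],"grip":255},{"xyz":[-0.03,-0.012,0],"rot":[0,0,0.07],"grip":255},{"xyz":[-0.055,-0.021,0],"rot":[0,0,0.13],"grip":255},{"xyz":[-0.085,-0.033,0],"rot":[0,0,0.2],"grip":255},{"xyz":[-0.115,-0.045,0],"rot":[0,0,0.27],"grip":255},{"xyz":[-0.14,-0.055,0],"rot":[0,0,0.33],"grip":255},{"xyz":[-0.155,-0.06,0],"rot":[0,0,0.37],"grip":255},{"xyz":[-0.16,-0.062,0],"rot":[0,0,0.38],"grip":255}]}}

```text
clock: 14.33
tool_pos: [0.4605, -0.1498, 0.2054]
eef_rot: [0.782, 0.624, -0.002, -0.002]
contact_force: [-1.0, -0.2, -1.7]
opening: 0.179
finger_force: 29.9
```

Run:
```python
from h import *
go((.425,-.305,.21),-30)
c=cam('wrist');w=r.snapshot('wrist').astype(int);np.save('w9.npy',w)
uv=proj(c,(.498,.0225,.004));print(uv)
t=r.snapshot('top').astype(int);ct=cam('top')
u,v=proj(ct,(.498,.0225,.004)).astype(int);print(u,v)
for y in range(v-18,v+20): print(y,' '.join('%3d'%k for k in t[y,u-20:u+22,2][::1]))
```

```text
xyz [-1.592e-01 -1.000e-04 -4.300e-03] rot [-0.0053  0.0022  0.2994] now [ 0.4605 -0.1498  0.2054] yaw -12.85 t 14.33
[258.19022732  23.75385649]
232 178
160  80  80  81  82  83  82  82  83  82  82  81  80  83  82  83  80  82  82  82  82  84  80  82  82  81  82  81  84  85  82  83  82  82  83  83  84  80  82  82  81  82  82
161  72  78  82  82  83  82  81  84  83  81  81  81  81  82  81  82  81  81  82  80  84  81  82  84  81  81  82  80  82  81  79  83  81  82  83  81  82  83  82  82  81  81
162  68  71  72  77  77  79  80  82  81  83  84  82  83  83  81  82  82  80  82  82  83  82  79  82  81  81  82  81  82  82  83  80  83  82  80  82  82  82  81  83  83  84
163  67  66  67  69  71  75  78  80  80  81  82  84  82  82  82  83  83  82  83  81  80  82  82  82  82  82  83  83  83  83  82  83  83  82  81  83  82  82  82  83  84  83
164  72  67  67  68  65  67  71  75  76  80  80  82  81  83  81  81  83  81  83  80  83  82  82  82  83  81  82  82  83  84  81  80  84  82  81  82  84  86  83  83  83  83
165  72  73  72  69  68  66  67  67  68  70  75  76  80  81  83  83  81  81  83  82  8
[... 4889 characters left out ...]
  98  97  97
194 106 105 107 106 105 106 105 104 104 103 103 104 101 105 101 100  91  85  87  90  97 104 101 102 102 103 102 102  99  93  85  76  78  89  97  98 101  98  97  98  98  97
195 108 108 107 107 106 107 105 107 105 106 105 104 104 103 101  95  89  88  87  94 101 104 101 101 103 102 102 104  98  86  79  78  85  95 100  99 100  99  99  99  97  99
196 107 106 108 106 108 107 106 107 106 106 104 105 106 101  97  92  88  87  93  99 104 103 104 104 102 101 101 101  93  82  76  81  94  98 102 102 100  99 100  98  99  99
197 110 110 109 109 107 107 107 106 107 106 107 105 104 100  93  88  85  90  99 104 105 103 104 104 102 104 103  98  87  82  79  92 100 102 102 100 101 102 101  99  99  97
```

{"method": "carry_out", "body": {"plan": [{"xyz":[-0.01,0,0],"rot":[0,0,0.02],"grip":255},{"xyz":[-0.03,0,0],"rot":[0,0,0.06],"grip":255},{"xyz":[-0.06,0,0],"rot":[0,0,0.12],"grip":255},{"xyz":[-0.09,0,0],"rot":[0,0,0.18],"grip":255},{"xyz":[-0.12,0,0],"rot":[0,0,0.24],"grip":255},{"xyz":[-0.145,0,0],"rot":[0,0,0.28],"grip":255},{"xyz":[-0.157,0,0],"rot":[0,0,0.3],"grip":255},{"xyz":[-0.157,0,0],"rot":[0,0,0.3],"grip":255}]}}

```text
clock: 15.1
tool_pos: [0.4286, -0.3014, 0.2061]
eef_rot: [0.865, 0.502, -0.001, -0.001]
contact_force: [0.3, -0.7, -2.4]
opening: 0.177
finger_force: 29.9
```

{"method": "carry_out", "body": {"plan": [{"xyz":[0,0,0.005],"rot":[0,0,0],"grip":255},{"xyz":[0,0,0.02],"rot":[0,0,0],"grip":255},{"xyz":[0,0,0.04],"rot":[0,0,0],"grip":255},{"xyz":[0,0,0.06],"rot":[0,0,0],"grip":255},{"xyz":[0,0,0.08],"rot":[0,0,0],"grip":255},{"xyz":[0,0,0.1],"rot":[0,0,0],"grip":255},{"xyz":[0,0,0.115],"rot":[0,0,0],"grip":255},{"xyz":[0,0,0.12],"rot":[0,0,0],"grip":255}]}}

```text
clock: 15.77
tool_pos: [0.4289, -0.2947, 0.0838]
eef_rot: [0.863, 0.505, -0.001, -0.004]
contact_force: [0.5, 0.4, -1.2]
opening: 0.174
finger_force: 29.9
```

Run:
```python
from h import *
st=r.get_state();p=st['tool_pos']
go((p[0],p[1],.0676),-30);print(st['contact_force'])
t=r.snapshot('top').astype(int);ct=cam('top')
u,v=proj(ct,(.498,.0225,.004)).astype(int);print(u,v)
for y in range(v-18,v+18,2): print(y,' '.join('%3d'%k for k in t[y,u-20:u+22,2]))
```

```text
xyz [-0.      0.0001  0.0162] rot [-0.008  -0.0027  0.0124] now [ 0.4289 -0.2947  0.0838] yaw -29.29 t 15.77
[ 0.5015506   0.3539576  -1.20510374]
232 178
160  95 101 128 171 194 183 151 123 113 114 114 114 114 115 118 122 125 136 150 156 161 159 156 153 146 141 129 125 123 123 126 137 166 199 201 165 121  99  94  94  93 108
162 104 141 189 204 171 130 111 110 114 113 116 121 131 154 189 220 229 236 243 245 245 244 244 243 240 237 226 201 171 147 133 124 126 147 183 204 189 139 100  94  93 111
164 143 191 203 166 123 109 107 111 112 126 157 197 227 237 244 245 245 244 244 244 244 244 244 244 244 244 245 245 243 238 222 177 142 126 136 176 207 192 136  97  90 105
166 189 206 166 122 105 108 112 125 155 202 235 244 245 244 244 244 244 244 243 244 243 244 243 244 244 243 244 244 244 245 245 243 228 185 139 136 177 205 172 117  92 103
168 202 181 129 104 107 117 143 180 224 243 245 244 244 244 243 244 243 243 244 244 244 243 244 243 243 243 244 244 243 244 244 244 246 240 198 143 154 191 194 141  95  94
170 212 167 114 103 113 146 185 226 242 244 244 244 244 243 243 244 244 243 243 244 2
[... 1450 characters left out ...]
  65  62  69
188  97  96  97  93  96 103 127 166 209 235 243 245 245 245 245 244 244 244 244 244 244 244 244 244 245 245 244 242 234 215 178 143 130 120  94  69  59  63  64  64  73  83
190  97  97  96  97  94  93  95  95 104 130 160 185 207 223 230 235 239 239 240 240 239 237 236 231 225 209 184 159 142 137 135 120  94  71  63  63  63  66  66  69  85  93
192  96  97  96  97  96  97  94  97  95  92  89  87  95 113 125 140 151 152 150 148 145 140 138 139 136 130 128 129 121 104  88  71  64  64  64  63  65  70  78  87  96  96
194  96  95  97  95  96  95  97  97  97  96  92  88  83  80  79  88  94 100 112 122 130 125 113 106  98  93  85  75  67  64  60  62  66  63  65  69  74  85  93  97  97  97
```

{"method": "carry_out", "body": {"plan": [{"xyz":[0,0,0.005],"rot":[0,0,0],"grip":255},{"xyz":[0,0,0.009],"rot":[0,0,0],"grip":255},{"xyz":[0,0,0.012],"rot":[0,0,0],"grip":255},{"xyz":[0,0,0.014],"rot":[0,0,0],"grip":255},{"xyz":[0,0,0.014],"rot":[0,0,0],"grip":255},{"xyz":[0,0,0.014],"rot":[0,0,0],"grip":255}]}}

```text
clock: 16.32
tool_pos: [0.4291, -0.299, 0.0725]
eef_rot: [0.864, 0.503, -0.001, -0.001]
contact_force: [0.2, -0.6, -1.6]
opening: 0.179
finger_force: 29.9
```

Run:
```python
from h import *
st=r.get_state();p=st['tool_pos'];go((p[0],p[1],.0676),-29.3);print(st['contact_force'])
```

```text
xyz [-0.      0.      0.0049] rot [-0.0025 -0.0002 -0.0047] now [ 0.4291 -0.299   0.0725] yaw -29.57 t 16.32
[ 0.16281819 -0.63859534 -1.58393232]
```

{"method": "carry_out", "body": {"plan": [{"xyz":[0,0,0.002],"rot":[0,0,0],"grip":255},{"xyz":[0,0,0.004],"rot":[0,0,0],"grip":255},{"xyz":[0,0,0.005],"rot":[0,0,0],"grip":255},{"xyz":[0,0,0.005],"rot":[0,0,0],"grip":255},{"xyz":[0,0,0.005],"rot":[0,0,0],"grip":255}]}}

```text
clock: 16.73
tool_pos: [0.4293, -0.2991, 0.0675]
eef_rot: [0.864, 0.503, -0.0, -0.001]
contact_force: [-0.7, 0.2, 2.4]
opening: 0.178
finger_force: 29.9
```

Seated (contact force up). Releasing, then rising.

{"method": "carry_out", "body": {"plan": [{"xyz":[0,0,0],"rot":[0,0,0],"grip":150},{"xyz":[0,0,0],"rot":[0,0,0],"grip":120},{"xyz":[0,0,0],"rot":[0,0,0],"grip":90},{"xyz":[0,0,0],"rot":[0,0,0],"grip":60},{"xyz":[0,0,0],"rot":[0,0,0],"grip":60},{"xyz":[0,0,0],"rot":[0,0,0],"grip":60},{"xyz":[0,0,0],"rot":[0,0,0],"grip":60},{"xyz":[0,0,0],"rot":[0,0,0],"grip":60}]}}

```text
clock: 17.4
tool_pos: [0.4289, -0.2988, 0.0672]
eef_rot: [0.864, 0.503, -0.001, -0.001]
contact_force: [0.1, 0.2, 0.8]
opening: 0.755
finger_force: 0.0
```

{"method": "carry_out", "body": {"plan": [{"xyz":[0,0,-0.01],"rot":[0,0,0],"grip":60},{"xyz":[0,0,-0.025],"rot":[0,0,0],"grip":60},{"xyz":[0,0,-0.045],"rot":[0,0,0],"grip":60},{"xyz":[0,0,-0.07],"rot":[0,0,0],"grip":60},{"xyz":[0,0,-0.1],"rot":[0,0,0],"grip":60},{"xyz":[0,0,-0.13],"rot":[0,0,0],"grip":60},{"xyz":[0,0,-0.14],"rot":[0,0,0],"grip":60},{"xyz":[0,0,-0.14],"rot":[0,0,0],"grip":60}]}}

```text
clock: 18.07
tool_pos: [0.4309, -0.3004, 0.2106]
eef_rot: [0.864, 0.503, 0.001, 0.002]
contact_force: [0.6, -0.5, 0.1]
opening: 0.766
finger_force: 0.0
```

Run:
```python
from h import *
c=cam('wrist');w=r.snapshot('wrist');np.save('w10.npy',w);st=r.get_state();print(st['opening'],st['tool_pos'])
C=np.array([.4293,-.2991]);a=np.radians(150.4);X=np.array([np.cos(a),np.sin(a)]);Y=np.array([-X[1],X[0]])
P=lambda x,y,z:np.r_[C+x*X+y*Y,z]
print('bar pred',proj(c,P(0,0,.12)),'tab end pred',proj(c,P(.089,0,.011)),'plate corners',[proj(c,P(x,y,.012)).round() for x in(-.019,.019) for y in(-.019,.019)])
u,v=proj(c,P(0,0,.05)).astype(int)
g=w.astype(int).mean(2).astype(int)
for y in range(v-40,v+36,2): print(y,u-56,' '.join('%3d'%k for k in g[y,u-56:u+40:3]))
```

```text
0.7625897114103246 [ 0.42998393 -0.29946313  0.20878102]
bar pred [256.57700609 183.1021733 ] tab end pred [193.93955604 163.78173072] plate corners [array([270., 150.]), array([270., 177.]), array([243., 150.]), array([244., 177.])]
129 200 126 127 127 126 129 126 127 124 126 127 129 126 128 128 130 127 126 128 128 127 127 128 129 130 130 131 131 130 129 129 131 134
131 200 123 126 127 124 126 124 166 142 124 127 127 129 128 126 127 123 128 125 131 128 128 128 130 131 129 131 130 131 130 128 130 129
133 200 125 125 127 125 126 126 145 139 124 128 127 128 130 128 127 126 127 125 128 127 130 129 129 129 130 131 129 132 130 130 131 132
135 200 128 126 126 127 127 126 124 128 126 126 127 129 130 129 129 128 127 127 129 129 130 127 127 129 129 130 128 131 131 130 130 130
137 200 127 127 124 126 127 125 126 126 125 126 126 127 128 129 127 126 124 126 127 128 131 129 128 129 131 130 129 130 130 129 129 132
139 200 126 126 126 128 127 125 125 125 127 124 128 127 126 127 128 129 126 127 126 128 130 130 127 130 130 130 129 130 129 128 131 129
141 200 127 126 124 125 126 126 125 126 127 127 12
[... 3601 characters left out ...]
  86  82  83  84  84
195 200  83  81  83  83  82  83  83  83  80  84  85  83  83  83  82  80  81  39  50  44  43  36  79  79  83  82  83  84  85  86  82  87
197 200  80  81  83  80  83  83  83  82  83  83  82  84  84  81  84  84  78  39  53  48  41  37  78  82  84  82  85  83  83  84  81  83
199 200  82  82  81  83  82  83  84  83  82  82  83  86  84  84  83  80  80  35  52  41  42  34  78  82  83  86  82  83  83  83  80  84
201 200  83  81  81  82  79  82  81  84  82  86  82  85  85  83  84  81  77  37  51  44  42  37  80  79  79  81  83  83  83  84  84  82
203 200  83  81  83  81  83  81  82  83  84  83  83  84  82  79  79  80  80  35  47  45  40  36  76  80  82  83  83  86  83  84  83  83
```

The cup stands upright with its bar and tab where predicted. The tub floor is overexposed, so I'll look closer over the tub to check that the stir bar is in it.

Run:
```python
from h import *
go((.498,.01,.2),0)
```

```text
xyz [ 0.3027 -0.0935  0.0088] rot [ 3.000e-04 -2.000e-04 -5.159e-01] now [ 0.43   -0.2995  0.2088] yaw -29.56 t 18.12
```

{"method": "carry_out", "body": {"plan": [{"xyz":[0.302,-0.093,-0.02],"rot":[0,0,-0.516],"grip":60},{"xyz":[0.302,-0.093,-0.02],"rot":[0,0,-0.516],"grip":60},{"xyz":[0.302,-0.093,-0.02],"rot":[0,0,-0.516],"grip":60},{"xyz":[0.302,-0.093,-0.02],"rot":[0,0,-0.516],"grip":60},{"xyz":[0.302,-0.093,-0.02],"rot":[0,0,-0.516],"grip":60},{"xyz":[0.302,-0.093,-0.02],"rot":[0,0,-0.516],"grip":60},{"xyz":[0.302,-0.093,-0.02],"rot":[0,0,-0.516],"grip":60},{"xyz":[0.302,-0.093,-0.02],"rot":[0,0,-0.516],"grip":60}]}}

```text
clock: 18.78
tool_pos: [0.497, 0.0149, 0.2264]
eef_rot: [0.705, 0.709, -0.0, -0.003]
contact_force: [0.3, 0.3, 0.1]
opening: 0.765
finger_force: 0.0
```

{"method": "carry_out", "body": {"plan": [{"xyz":[0,0,0],"rot":[0,0,0],"grip":60},{"xyz":[0,0,0],"rot":[0,0,0],"grip":60},{"xyz":[0,0,0],"rot":[0,0,0],"grip":60}]}}

```text
clock: 19.03
tool_pos: [0.4964, 0.0083, 0.2267]
eef_rot: [0.707, 0.707, -0.002, -0.002]
contact_force: [-0.2, 0.4, 1.3]
opening: 0.766
finger_force: 0.0
```

Run:
```python
from h import *
st=r.get_state();print(st['tool_pos']);c=cam('wrist');w=r.snapshot('wrist');np.save('w11.npy',w)
u,v=proj(c,(.498,.0225,.004)).astype(int);print(u,v,proj(c,(.553,.0225,.088)))
g=w.astype(int).min(2)
pts=cv2.resize(g[v-54:v+54,u-60:u+60].astype(np.uint8),(60,54),interpolation=cv2.INTER_AREA)
ch=lambda k:'#' if k<100 else '+' if k<160 else '-' if k<215 else '.' if k<247 else ' '
for y in pts: print(''.join(ch(k)*1 for k in y))
# tub recheck: rim
pt=[]
cu=proj(c,(.498,.0225,.088))
gg=g.astype(np.float32)
for th in np.linspace(0,2*np.pi,90,endpoint=False):
    d=np.array([np.cos(th),np.sin(th),0]); rr=np.arange(.048,.066,.0004)
    q=np.array([proj(c,np.array([.498,.0225,.088])+d*k) for k in rr],np.float32)
    s=cv2.remap(gg,q[None,:,0].copy(),q[None,:,1].copy(),1)[0];k=np.argmin(np.gradient(cv2.GaussianBlur(s[None],(9,1),1.5)[0]));pt.append((np.array([.498,.0225,0])+d*rr[k])[:2])
P=np.array(pt)
for _ in range(6):
    A=np.c_[2*P,np.ones(len(P))];x=np.linalg.lstsq(A,(P**2).sum(1),rcond=None)[0];R0=np.sqrt(x[2]+x[:2]@x[:2]);e=np.hypot(*(P-x[:2]).T)-R0;P=P[abs(e)<max(.002,1.5*e.std())]
print('tub',x[:2],R0,len(P))
```

```text
[0.49638759 0.00825143 0.22665169]
260 152 [306.8350717  162.01709737]
############################################################
############################################################
############################################################
############################################################
############################################################
############################################################
#############################+++############################
########################++---------+++######################
#####################+--.............--+####################
###################+-.....----------....-++#################
#################+-...--+++++++++++++--...-+################
################+...-++++----------+++++-...-+##############
##############+-..-++++--.........----++++-..-+#############
#############+-..-+++-................--+++-..-+############
#####++#####+-..+#+-.. ............. ..--++#+..-+###########
#####++####+-..+#+-......................-++#+..-+##########
######+####-..+#+-. ......................-++#+..-+##
[... 1615 characters left out ...]
++---------------+++++++++++-.+########
##########-.-++++++++++++-----------++++++++++++-.-#########
###########-.-+++++++++++++++++++++++++++++++++-.-##########
###########+-.-+++++++++++++++++++++++++++++++-.-+##+++++---
############+-.-+++++++++++++++++++++++++++++-..--------....
#############+-.-+++++++++++++++++++++++++++-...............
##############+-.-+++++++++++++++++++++++++-.--.............
###############+-.--+++++++++++++++++++++-..-+-.............
#######+++++#####+-.--+++++++++++++++++--.-+#+-.............
####+++----++######+-..--+++++++++++--..--+##+--............
+++---------+########+-....-------....-++#####--............
tub [0.49793642 0.02235126] 0.05769389129209947 90
```

Run:
```python
from h import *
import pickle
c1=pickle.load(open('w1.pkl','rb'));w1=np.load('w1.npy');c=cam('wrist');w=np.load('w11.npy')
xs=np.arange(-.048,.0481,.002)
def rect(w,c,z=.008):
    q=np.array([[proj(c,(.498+a,.0225+b,z)) for a in xs] for b in xs[::-1]],np.float32)
    return cv2.remap(w.min(2),q[:,:,0].copy(),q[:,:,1].copy(),1)
A,B=rect(w1,c1),rect(w,c)
for a in B: print(' '.join('%3d'%k for k in a[::1]))
print('before, lower half');
for a in A[::2]: print(' '.join('%3d'%k for k in a[::2]))
```

```text
86  86  85  84  85  93 118 164 203 234 240 238 232 219 192 167 144 127 120 118 127 130 129 134 140 138 134 130 123 115 117 121 129 151 184 208 229 239 241 238 224 188 132  99  87  82  87  86  84
 85  86  82  86 107 153 201 227 238 237 225 196 166 139 113 107 118 140 146 158 173 177 175 175 176 176 173 174 169 158 147 136 121 114 113 126 157 192 220 236 241 236 212 174 132  97  83  84  86
 84  84  99 130 176 220 239 240 229 200 156 114 100 108 124 144 179 206 208 206 211 210 210 209 209 209 209 209 207 194 182 174 166 154 128 106  99 115 144 183 220 238 241 235 209 151 103  84  86
 84 101 152 208 233 239 235 210 166 124 103 104 126 159 182 198 226 240 241 241 240 240 240 240 240 240 240 240 237 222 199 196 193 187 170 154 131 113 100 112 147 191 222 240 238 217 164 112  88
102 155 214 239 239 228 184 133 101  98 122 160 195 223 235 236 242 246 247 246 246 247 246 246 246 246 246 246 245 240 233 233 232 224 204 186 173 154 128 103  98 116 156 207 235 239 225 178 120
160 218 239 235 201 157 119  96 109 145 183 224 239 243 245 246 246 246 246 246 246 245 246 246 246 246 245 246 245 245 2
[... 10321 characters left out ...]

144 189 192 191 193 191 192 191 192 192 191 190 190 191 190 189 190 189 189 190 190 191 190 188 148
124 175 192 191 191 193 191 192 191 191 192 191 192 192 190 190 192 190 191 192 191 190 190 175 126
119 147 189 192 194 192 193 190 192 190 191 190 191 190 190 190 191 188 188 189 191 190 186 150 118
121 126 165 192 193 191 191 191 190 191 192 192 191 191 201 228 228 223 229 201 189 189 163 127 119
122 121 133 171 192 192 191 190 190 192 191 192 189 190 205 246 249 249 250 222 188 168 133 121 121
122 124 124 137 169 189 190 192 190 191 190 191 190 189 193 240 250 250 250 223 169 134 125 124 123
123 125 126 126 135 153 179 189 191 191 191 190 191 190 189 226 250 250 244 190 133 126 126 125 123
```

The tub hasn't moved (0.4979, 0.0224). Lit white is clipped, but the hand's shadow shows unclipped values around 180, so I'll shift the hand to shade the whole floor and look for the bar there.

{"method": "carry_out", "body": {"plan": [{"xyz":[0.02,0,0],"rot":[0,0,0],"grip":60},{"xyz":[0.05,0,0],"rot":[0,0,0],"grip":60},{"xyz":[0.055,0,0],"rot":[0,0,0],"grip":60},{"xyz":[0.055,0,0],"rot":[0,0,0],"grip":60},{"xyz":[0.055,0,0],"rot":[0,0,0],"grip":60}]}}

```text
clock: 19.5
tool_pos: [0.4972, 0.0626, 0.2274]
eef_rot: [0.708, 0.706, -0.001, -0.001]
contact_force: [1.3, 0.0, 0.2]
opening: 0.765
finger_force: 0.0
```

```bash
cat > fl.py <<'E'
from h import *
c=cam('wrist');w=r.snapshot('wrist');np.save('w12.npy',w);print(r.get_state()['tool_pos'])
xs=np.arange(-.046,.0461,.002)
q=np.array([[proj(c,(.498+a,.0225+b,.008)) for a in xs] for b in xs[::-1]],np.float32)
A=cv2.remap(w.min(2),q[:,:,0].copy(),q[:,:,1].copy(),1)
for a in A: print(''.join('%2x'%k if np.isscalar(k) else '' for k in map(int,a)))
E
python3 fl.py
```

```text
[0.49726146 0.06211419 0.22752519]
62606263615f6160605e5e646f7f9caca9a79e9b9592929494969697a3aab0aca48d7665625f5e5e5e606261656162
62616160616260605d626f879da4abb0b1b1b7bec2c6c8cdcbc6c4bfbab5b3b2b5b1a1896e63605f5f5f6262626263
62616061606160606881a3b8c6c6cdd9e3ebf0f5f7f7f9f9f9f7f7f5f2ede3dad3c7bfb2997c665e5d606162616162
6260636363615f698db3cfe0e9f2f7fcfdfdfdfefdfdfdfdfdfdfdfdfdfdfbfbf8f1e7deceaf8a695e5f6161616061
626260605e6378a4d1e8f1f6fbfdfdfdfdfdfdfdfdfdfdfdfdfdfdfdfdfdfdfdfcfcfbf8f4ebd3a575615f6163605f
61605d5d658dc3e9f8fbfcfcfdfdfdfdfdfdfdfdfdfdfdfdfcfdfdfdfdfdfdfdfcfcfcfcfcfbf8eabe8b6a60605f60
615f6172a3dcf7fdfdfdfdfdfdfdfdfdfdfdfdfdfdfdfdfdfdfdfdfdfdfdfdfcfdfdfcfcfbfbfcfdf5d9a276655e60
616e8fbbe7f9fdfdfdfdfdfdfdfdfdfdfdfdfdfdfdfdfdfdfdfdfdfdfdfdfdfdfdfdfdfcfaf7f9fafcf9e8bf926c61
70a1d5f1fbfdfdfdfdfdfdfdfdfdfdfdfdfdfdfdfdfdfdfdfdfdfdfdfdfdfdfdfdfdfdfdfcfaf8f7f8fafbf2d7a778
aae0f3fbfdfdfdfdfdfdfdfdfdfdfdfcfdfdfdfdfdfdfdfdfdfdfdfdfdfdfdfdfcfdfdfdfdfdfcfaf2f1f9fbf7e8bc
e9f3f5fafdfdfdfdfdfdfdfdfcfdfdfdfdfdfdfcfdfdfdfdfdfdfdfdfcfdfdfdfdfdfdfdfdfdfdfcf3e5eaf2f5f8ef
f7f3f5fcfdfdfdfdfdfd
[... 2699 characters left out ...]
acbccdceff6f5ebd8cccacccdcdcdc8b89a
8facc3cccececdcecdcececdcdcecccdcdcdcdcdcecccececccbcdcccccbcccacfdadfdfd6cecacccdcbcac9c0a68a
889ab6c8cecdcfcdcdcecccccdcdcecdcecfcccccccacbcbcbcdcdcdcbcdcacccacccdcbcbcccdcdcacbcbc4af9383
838ba0b9c9cdcdcdcdcdcdcdcdcececccccccccdcccccbcbcccbcccbcccccdcdcbcccccacbcbcccccbccc6b4998881
82858da3bdcacccecdcccccdcccdcdcccccccccccccccccccbcccccbcdcccccbcacccccacacacbcccac5b8a08b8483
83838691a8bcc8cdcdcccccdcbcccbcdcccccccdcbcccccccccdcccccdcccbd3d7d9d9d7d2cbcacbc6b9a38f858382
8384858991a6bec9cccccccccccdcccccccccbcccbcdcccccdccccccccccd0e4f2f4f4f2e9d6ccc7baa39188858684
848486898994a6bcc9cccccccccccbcccbcecdcccdcccdcdcccbcbcacbcad4effcfdfdfdf8e5cbbaa6908885868585
```

A bright feature shows at x +14 to +24 mm, y 0 to -34 mm. It's either the bar or light through a gap in the hand, so I'll shift the hand and see whether it stays.

{"method": "carry_out", "body": {"plan": [{"xyz":[0.01,-0.03,0],"rot":[0,0,0],"grip":60},{"xyz":[0.015,-0.035,0],"rot":[0,0,0],"grip":60},{"xyz":[0.015,-0.035,0],"rot":[0,0,0],"grip":60},{"xyz":[0.015,-0.035,0],"rot":[0,0,0],"grip":60}]}}

```text
clock: 19.88
tool_pos: [0.463, 0.0784, 0.228]
eef_rot: [0.708, 0.707, -0.0, -0.001]
contact_force: [0.3, 0.3, -0.3]
opening: 0.76
finger_force: 0.0
```

```bash
python3 fl.py
```

```text
[0.46356313 0.07831476 0.22801641]
616164626260615f5f5f606e8197a6aaac9f9b9b938f8d898c9498969aa7adac9c8774676160605f5f606060616261
626362626162626161687b98acb2aa988d807b7b79797a7b7c7c7d7c818993a1a8a49a8772655e5f5e616261626162
616162616164605f6c86a7b5ac97857a757577797a7d81868f909191918f8d8b909cacae9a7c625a5d5f6160636162
616261626160627691a1a49a877b78787c848e9ba8b5c1ccd5d9dadadad6d0cac1bcbbbcb7a480635c5c6060636061
636262615f637798ab9b8679787b8391a6bfd6e3ebf1f6fafafbfbfbfbfbfaf9f8f3ece6dfd6c3986d5b575e626262
61646260617797a5977f7477839dbcd9eef8fdfefdfcfcfcfcfcfcfcfcfbfcfdfefefdfcfaf8f4e2b28269615f5f60
61615b5d74949b8e7d7a859ec2e5f6fcfefefefdfaf6f3f2eeededecececeef4f9f9f9fafafbfdfbeed2b4987c6a5f
5654526995a28d7b819dc3e1f5fcfefefdfdfdfaece1dedcd7d6d7d5d5d6d6dee5e7e6e8ecf2f8faf9f1e9ddc6a17c
42455c8daa96818db3e0f6fdfdfdfdfdfdfdfdf7dfd3d2d2cfd1d0d0d0d0cfd0d0d3d0d3d6dce4ebf4f5f1eff1e7c2
3e4673a1a1899ccaeffcfdfbf7f4f2f2f2f1f1e9d9d1d0d1d1d0d1cecfd0cecfced0cecececed2d6e0e9ece6edf8f4
44608d9d93a5d9f5fcfcf8eee4dbd8d8d8d9d7d7d2d1d0cfd0cfcfcfcfcfd0d0cfcfd1d0cdcfcecfd2d7dbd7d5e8f8
4f7a9ca1b6e0f7fcfbf5
[... 2699 characters left out ...]
bc9cacbcacbcccacbc9cbcccacccacac9c4
8196b6c9cdcfcdcccececdcecfe7fafdfdfdfdf6ded1d1d1d1d2d2d1d1d1d2d1d0cccacac9cacbcac9c9cbcacbc3b2
7f89a3bdcacdcdcccececdcdcde6fafdfdfdfdf9eeeaeaeaeaeaeaebebebeaebe6dacccacbcacacbcacacccac6b49f
808591a8bfcbcdcccccccccccde5fafdfdfdfdfcfbfbfbfbfbfbfbfbfbfbfbfbf9efded8d8d8d8d8d8d7d8d1bda28e
81828694adc3cccccecccbcccee5f9fdfdfdfdfdfdfdfdfdfdfdfdfdfdfdfdfdfdfaf5f2f2f2f3f2f2f2f1e3b99386
8182828696b2c5cbcbcccccbcce5fafdfdfdfdfdfdfdfdfdfdfdfdfdfdfdfdfdfdfdfdfdfdfdfdfdfdfefae5ac8984
828383858a9bb2c3cacdcdcdcfe4fafdfdfdfdfdfdfdfcfdfdfdfdfdfdfdfdfdfdfdfdfdfdfdfdfdfefbebbe968886
82848485858b9cb1c3cacdcccde5fafdfdfdfdfdfdfdfdfcfdfdfdfdfdfdfdfdfdfdfdfdfdfdfdfefce8bf95888787
```

Those bright patches move with the hand, so they're light gaps. The shaded floor shows no bar so far, so I'll compare the cup interior before (w2, w3, w4) and after (w10) on the plate plane.

```bash
cat > cupin.py <<'E'
from h import *
import pickle
def dump(w,c,C,yaw,z=.013,step=.003):
    a=np.radians(yaw);X=np.array([np.cos(a),np.sin(a)]);Y=np.array([-X[1],X[0]])
    xs=np.arange(-.021,.0211,step)
    q=np.array([[proj(c,np.r_[np.array(C)+x*X+y*Y,z]) for x in xs] for y in xs],np.float32)
    A=cv2.remap(w.min(2),q[:,:,0].copy(),q[:,:,1].copy(),1)
    for r_ in A: print(' '.join('%3d'%k for k in r_))
    print()
if __name__=='__main__':
    for n in('w2','w3'):
        dump(np.load(n+'.npy'),pickle.load(open(n+'.pkl','rb')),(.4245,-.3162),149)
    st=r.get_state();Q=R.from_euler('z',0)
    s=dict(tool_pos=np.array([.42998,-.29946,.20878]),eef_rot=None)
    y=np.radians(-29.56);yv=np.array([np.cos(y),np.sin(y),0]);z=np.array([0,0,-1.]);x=np.cross(yv,z)
    s['eef_rot']=R.from_matrix(np.stack([x,yv,z],1)).as_quat()
    dump(np.load('w10.npy'),cam('wrist',s),(.4293,-.2991),150.4)
    s['tool_pos']=np.array([.4225,-.3163,.0877]);y=np.radians(-31.2)
    t=r.snapshot('top');dump(t,cam('top'),(.4293,-.2991),150.4)
    dump(np.load('t.npy'),cam('top'),(.4245,-.3162),149)
E
python3 cupin.py
```

```text
129 130 132 131 130 129 131 129 128 127 127 127 128 126 117
135 133 133 133 133 134 133 133 129 130 130 131 131 132 130
133 132 131 133 134 134 133 131 131 128 130 129 129 127 128
159 157 161 156 134 132 128 130 139 165 185 185 185 182 181
233 237 243 220 135 111 112 117 162 242 254 254 254 254 253
184 218 227 154  68  54  55  67 142 240 251 251 249 253 249
154 192 162  55  23  26  23  31 126 237 249 248 241 250 235
147 152 106  41  39  44  44  37 103 210 246 240 238 252 228
129  96  57  52  59  68  73  51  88 165 205 189 204 246 213
116  81  51  58  66  74  77  54  86 152 169 166 177 228 184
115  88  53  58  63  70  73  52  81 150 167 164 169 202 164
116  87  47  48  50  52  60  38  80 151 169 165 168 193 160
113  80  37  36  38  44  44  33  81 150 167 165 166 193 160
117  83  39  34  37  41  44  32  68 136 150 152 156 188 160
119  85  40  33  37  42  44  34  49 103 115 115 119 174 153

149 149 149 150 149 150 148 149 147 147 146 146 147 147 130
152 152 153 151 152 153 152 150 150 148 147 149 149 149 149
148 146 146 147 152 152 154 151 151 147 148 146 147 149 151
237 237 238 239 217
[... 2703 characters left out ...]
 175 184 184 187 187 156 131 120 125 124
 64 104 137 151 159 178 187 186 186 179 148 113 108 123 133
 64 103 141 150 159 181 193 188 188 181 147 111 108 121 136
 58  99 136 149 156 179 191 192 194 190 151 114 110 125 136
 68 109 153 159 160 178 191 193 199 194 158 115 109 123 135
 64 117 159 166 162 175 188 191 198 196 160 118 108 121 132
 65 111 154 165 160 174 187 190 196 192 159 117 107 123 134
 67 108 151 155 157 171 185 187 196 191 155 115 111 124 135
 64 108 145 152 151 165 174 179 189 191 151 115 110 124 130
 61  95 131 139 141 146 152 155 173 179 148 112 107 117 121
 54  80 109 116 116 116 116 125 151 165 144 113 102 108 109
 46  62  85  96  93  96  98 110 136 158 145 118 105 101 101
```

The fixed top camera shows a 9 x 27 mm bright strip on the cup's plate before (175–193) and bare plate now (about 145), so the bar has left the cup. To confirm it's in the tub I'll take the arm back near its start pose, where the shadows match the first pictures, and difference the fixed cameras.

Run:
```python
from h import *
go((.42,.36,.3),30);go((.224,.584,.2),69)
```

```text
xyz [ 0.2816 -0.0443 -0.0716] rot [-0.0007 -0.0015 -0.5253] now [0.4637 0.0784 0.228 ] yaw -0.1 t 19.98
xyz [ 0.5052 -0.2406  0.0288] rot [-1.000e-04 -1.700e-03 -1.206e+00] now [0.4637 0.0784 0.228 ] yaw -0.1 t 19.98
```

{"method": "carry_out", "body": {"plan": [{"xyz":[0,0,-0.04],"rot":[0,0,0],"grip":60},{"xyz":[0.01,0,-0.072],"rot":[0,0,-0.05],"grip":60},{"xyz":[0.28,-0.044,-0.072],"rot":[0,0,-0.525],"grip":60},{"xyz":[0.28,-0.044,-0.072],"rot":[0,0,-0.525],"grip":60},{"xyz":[0.28,-0.044,-0.072],"rot":[0,0,-0.525],"grip":60},{"xyz":[0.28,-0.044,-0.072],"rot":[0,0,-0.525],"grip":60},{"xyz":[0.28,-0.044,-0.072],"rot":[0,0,-0.525],"grip":60},{"xyz":[0.28,-0.044,-0.072],"rot":[0,0,-0.525],"grip":60}]}}

```text
clock: 20.65
tool_pos: [0.4232, 0.3375, 0.3005]
eef_rot: [0.5, 0.866, 0.0, -0.001]
contact_force: [0.8, -1.1, -0.5]
opening: 0.764
finger_force: 0.0
```

Run:
```python
from h import *
go((.224,.584,.2),69)
```

```text
xyz [ 0.3128 -0.0493  0.1013] rot [ 6.000e-04 -2.500e-03 -6.808e-01] now [0.4232 0.3375 0.3005] yaw 29.99 t 20.65
```

{"method": "carry_out", "body": {"plan": [{"xyz":[0.31,-0.05,0.0],"rot":[0,0,-0.68],"grip":0},{"xyz":[0.31,-0.05,0.0],"rot":[0,0,-0.68],"grip":0},{"xyz":[0.31,-0.05,0.0],"rot":[0,0,-0.68],"grip":0},{"xyz":[0.31,-0.05,0.0],"rot":[0,0,-0.68],"grip":0},{"xyz":[0.31,-0.05,0.0],"rot":[0,0,-0.68],"grip":0},{"xyz":[0.31,-0.05,0.0],"rot":[0,0,-0.68],"grip":0},{"xyz":[0.31,-0.05,0.02],"rot":[0,0,-0.68],"grip":0},{"xyz":[0.31,-0.05,0.05],"rot":[0,0,-0.68],"grip":0}]}}

```text
clock: 21.32
tool_pos: [0.2222, 0.5859, 0.2576]
eef_rot: [0.18, 0.984, 0.007, -0.002]
contact_force: [-0.4, 1.4, 0.6]
opening: 1.002
finger_force: 0.0
```

Run:
```python
from h import *
print(r.get_state()['tool_pos'])
for n,f in(('top','t.npy'),('scene','s.npy')):
    a=np.mean([r.snapshot(n).astype(float) for _ in range(3)],0);b=np.load(f).astype(float);c=cam(n)
    d=(a-b);m=(abs(d).max(2)>14).astype(np.uint8)
    k,l,s,q=cv2.connectedComponentsWithStats(m,connectivity=8)
    print(n,'tub rim px',proj(c,(.498,.0225,.088)).round(),'floor',proj(c,(.498,.0225,.004)).round())
    for i in range(1,k):
        if s[i,4]>3: print(s[i],q[i].round(),d[l==i].mean(0).round())
```

```text
[0.2222309 0.5859166 0.2576051]
top tub rim px [231. 172.] floor [232. 179.]
[313 202  45  42 817] [334. 222.] [-2. -2. -1.]
[340 229   4   2   6] [342. 230.] [22. 20. 16.]
[203 276  29  16 107] [218. 285.] [30. 31. 33.]
[170 286   8   5  30] [174. 288.] [34. 33. 33.]
[   0  292  196   65 3973] [ 59. 324.] [22. 23. 30.]
[183 298  23  15  78] [194. 305.] [27. 25. 23.]
[209 316  10   9  24] [214. 320.] [19. 19. 15.]
[   0  331  172   53 1741] [ 93. 363.] [-19. -20. -21.]
[ 63 347   8   3   9] [ 66. 348.] [-14. -15. -11.]
[254 354   3   2   4] [255. 355.] [18. 15. 14.]
[192 365   4   3   7] [194. 366.] [-18. -19. -12.]
[176 370   9   6  25] [179. 372.] [-15. -15. -11.]
[197 370   3   6  13] [198. 373.] [-20. -21. -16.]
[218 371  19   6  27] [227. 374.] [17. 18. 13.]
[133 373  60  11 289] [157. 379.] [ 2. 10.  0.]
[202 378   7   6  16] [205. 380.] [-18. -19. -15.]
scene tub rim px [249. 171.] floor [249. 196.]
[   5    0   74   87 1022] [33. 25.] [26. 26. 22.]
[50 23  7  6 12] [53. 26.] [-14. -14. -12.]
[ 31  24  29  65 308] [42. 44.] [-17. -20. -13.]
[30 38  3  4  5] [31. 40.] [-14. -16
[... 1557 characters left out ...]
15] [104. 179.] [-7. -7. -4.]
[104 184   3   6   9] [105. 186.] [-0.  0. -0.]
[111 185   2   2   4] [112. 186.] [-31. -31. -37.]
[ 39 186   2   5   5] [ 40. 188.] [1. 0. 8.]
[ 55 187   3   2   4] [ 56. 188.] [5. 5. 4.]
[ 47 188   3   8  12] [ 48. 191.] [-2. -1. -1.]
[106 189   2   7   9] [107. 192.] [-2. -3. -1.]
[107 195   2   6   7] [107. 198.] [3. 2. 2.]
[ 49 196   3   7  11] [ 50. 199.] [ 0. -1.  1.]
[ 51 203   4   9  15] [ 52. 207.] [1. 1. 0.]
[ 290  212   58   64 1461] [323. 251.] [-1. -1. -1.]
[126 255   2   3   6] [126. 256.] [37. 39. 25.]
[141 311   3   2   4] [142. 312.] [-40. -38. -38.]
[130 318   5   4  11] [132. 320.] [37. 36. 36.]
[140 318   2   2   4] [140. 318.] [37. 36. 36.]
```

Run:
```python
from h import *
from cupin import dump
ims={}
for n,f,box in(('top','t.npy',(206,148,260,200)),('scene','s.npy',(225,155,275,212))):
    a=np.mean([r.snapshot(n).astype(float) for _ in range(8)],0);ims[n]=a;b=np.load(f).astype(float)
    d=(a-b).mean(2);d=cv2.GaussianBlur(d,(3,3),0);x0,y0,x1,y1=box
    s=d[y0:y1,x0:x1];print(n,'std',s.std().round(2),'min',s.min().round(1),'max',s.max().round(1))
    for y,x in np.argwhere(abs(s)>2.5): print((x+x0,y+y0,s[y,x].round(1)),end=' ')
    print()
dump(ims['top'].astype(np.uint8),cam('top'),(.4293,-.2991),150.4)
print(r.get_state()['clock'])
```

```text
top std 0.36 min -5.8 max 1.2
(np.int64(233), np.int64(193), np.float64(-3.5)) (np.int64(234), np.int64(193), np.float64(-4.4)) (np.int64(235), np.int64(193), np.float64(-3.0)) (np.int64(233), np.int64(194), np.float64(-4.3)) (np.int64(234), np.int64(194), np.float64(-5.8)) (np.int64(235), np.int64(194), np.float64(-3.8)) (np.int64(234), np.int64(195), np.float64(-3.5)) 
scene std 0.53 min -4.6 max 2.2
(np.int64(253), np.int64(204), np.float64(-2.8)) (np.int64(252), np.int64(205), np.float64(-3.2)) (np.int64(253), np.int64(205), np.float64(-4.6)) (np.int64(253), np.int64(206), np.float64(-2.6)) 
 61  76  93 109 122 139 147 152 153 155 151 145 133 118  99
 51  68  94 117 139 158 170 173 175 174 172 162 152 122  99
 53  74 106 127 141 154 158 164 173 173 156 141 133 122 103
 62  91 122 139 139 141 143 154 177 177 149 115 112 123 121
 64  98 135 142 141 139 140 157 182 189 154 114 111 126 138
 57  97 131 143 141 139 141 157 185 189 152 116 110 128 139
 61  92 129 142 141 139 141 157 186 184 149 111 109 124 137
 62 101 138 150 144 139 140 159 186 187 148 112 108 120 131
 68 112 155 166 149 140 140 157 185 187 151 113 109 124 133
 67 113 164 168 154 140 139 156 182 188 153 113 110 123 135
 58 109 151 164 149 140 142 157 183 187 148 113 105 119 129
 64 104 147 155 144 137 139 153 180 180 147 109 104 114 120
 60  97 130 140 130 125 126 139 164 172 143 110 102 108 111
 51  71 100 108 104 103 104 119 146 158 137 109 100  98  99
 44  54  74  88  94  99 105 122 148 158 144 122 113 102  95

22.4167
```

Run:
```python
from h import *
ct,cs=cam('top'),cam('scene')
for z in(0,.004,.009,.013,.02,.04,.088): print(z,plane(ct,(234,194),z)[:2].round(4)-[.498,.0225],plane(cs,(253,205),z)[:2].round(4)-[.498,.0225])
```

```text
0 [-0.046  -0.0121] [-0.0208 -0.0342]
0.004 [-0.0468 -0.0124] [-0.0251 -0.0383]
0.009 [-0.0477 -0.0129] [-0.0304 -0.0434]
0.013 [-0.0485 -0.0132] [-0.0346 -0.0475]
0.02 [-0.0498 -0.0138] [-0.042  -0.0546]
0.04 [-0.0535 -0.0156] [-0.0632 -0.075 ]
0.088 [-0.0625 -0.0197] [-0.114  -0.1239]
```

The tub shows no real change in either fixed view, so the bar may still be in the cup, in the strip hidden from the top camera (the side away from the tab). I'll look into the cup in the hand's shade, where plate and bar differ.

Run:
```python
from h import *
go((.46,.28,.3),30)
```

```text
xyz [-0.3262 -0.1942 -0.0474] rot [-5.000e-04 -3.000e-03  6.815e-01] now [0.2247 0.5781 0.2537] yaw 69.05 t 22.42
```

{"method": "carry_out", "body": {"plan": [{"xyz":[0,0,-0.04],"rot":[0,0,0.1],"grip":0},{"xyz":[-0.326,-0.194,-0.047],"rot":[0,0,0.68],"grip":0},{"xyz":[-0.326,-0.194,-0.047],"rot":[0,0,0.68],"grip":0},{"xyz":[-0.326,-0.194,-0.047],"rot":[0,0,0.68],"grip":0},{"xyz":[-0.326,-0.194,-0.047],"rot":[0,0,0.68],"grip":0},{"xyz":[-0.326,-0.194,-0.047],"rot":[0,0,0.68],"grip":0},{"xyz":[-0.326,-0.194,-0.047],"rot":[0,0,0.68],"grip":0},{"xyz":[-0.326,-0.194,-0.047],"rot":[0,0,0.68],"grip":0}]}}

```text
clock: 23.08
tool_pos: [0.4064, 0.3475, 0.2985]
eef_rot: [0.499, 0.866, 0.0, -0.001]
contact_force: [-0.5, -0.2, -0.2]
opening: 1.0
finger_force: 0.0
```

Run:
```python
from h import *
go((.48,.02,.28),0)
go((.462,-.272,.22),-30)
```

```text
xyz [-0.3204 -0.1005  0.0178] rot [-0.0016 -0.0024  0.5254] now [0.4064 0.3475 0.2985] yaw 30.1 t 23.08
xyz [-0.5641 -0.2625  0.0773] rot [-0.0023 -0.0019  1.0489] now [0.4064 0.3475 0.2985] yaw 30.1 t 23.08
```

{"method": "carry_out", "body": {"plan": [{"xyz":[-0.32,-0.1,0.018],"rot":[0,0,0.525],"grip":0},{"xyz":[-0.32,-0.1,0.018],"rot":[0,0,0.525],"grip":0},{"xyz":[-0.32,-0.1,0.018],"rot":[0,0,0.525],"grip":0},{"xyz":[-0.32,-0.1,0.018],"rot":[0,0,0.525],"grip":0},{"xyz":[-0.32,-0.1,0.018],"rot":[0,0,0.525],"grip":0},{"xyz":[-0.32,-0.1,0.018],"rot":[0,0,0.525],"grip":0},{"xyz":[-0.32,-0.1,0.018],"rot":[0,0,0.525],"grip":0},{"xyz":[-0.32,-0.1,0.018],"rot":[0,0,0.525],"grip":0}]}}

```text
clock: 23.75
tool_pos: [0.479, 0.0227, 0.2798]
eef_rot: [0.707, 0.707, -0.0, -0.001]
contact_force: [0.2, 0.5, 0.5]
opening: 0.998
finger_force: 0.0
```

Run:
```python
from h import *
go((.462,-.272,.22),-30)
```

```text
xyz [-0.2948 -0.0171  0.0593] rot [-0.0024 -0.0013  0.5243] now [0.479  0.0227 0.2798] yaw 0.04 t 23.75
```

{"method": "carry_out", "body": {"plan": [{"xyz":[-0.295,-0.017,0.059],"rot":[0,0,0.524],"grip":0},{"xyz":[-0.295,-0.017,0.059],"rot":[0,0,0.524],"grip":0},{"xyz":[-0.295,-0.017,0.059],"rot":[0,0,0.524],"grip":0},{"xyz":[-0.295,-0.017,0.059],"rot":[0,0,0.524],"grip":0},{"xyz":[-0.295,-0.017,0.059],"rot":[0,0,0.524],"grip":0},{"xyz":[-0.295,-0.017,0.059],"rot":[0,0,0.524],"grip":0},{"xyz":[-0.295,-0.017,0.059],"rot":[0,0,0.524],"grip":0},{"xyz":[-0.295,-0.017,0.059],"rot":[0,0,0.524],"grip":0}]}}

```text
clock: 24.42
tool_pos: [0.4593, -0.2785, 0.2197]
eef_rot: [0.868, 0.496, -0.002, 0.001]
contact_force: [0.5, -1.3, 0.4]
opening: 1.0
finger_force: 0.0
```

{"method": "carry_out", "body": {"plan": [{"xyz":[0,0,0],"rot":[0,0,0],"grip":0},{"xyz":[0,0,0],"rot":[0,0,0],"grip":0},{"xyz":[0,0,0],"rot":[0,0,0],"grip":0}]}}

```text
clock: 24.67
tool_pos: [0.4625, -0.2681, 0.2203]
eef_rot: [0.865, 0.501, -0.0, -0.002]
contact_force: [-0.1, 0.5, 0.8]
opening: 1.003
finger_force: 0.0
```

```bash
cat > ci.py <<'E'
from h import *
print(r.get_state()['tool_pos']);c=cam('wrist');w=np.mean([r.snapshot('wrist') for _ in range(2)],0).astype(np.uint8)
C=np.array([.4293,-.2991]);a=np.radians(150.4);X=np.array([np.cos(a),np.sin(a)]);Y=np.array([-X[1],X[0]])
P=lambda x,y,z:proj(c,np.r_[C+x*X+y*Y,z]).round(0).astype(int).tolist()
print('top corners',[P(x,y,.064) for x in(-.021,.021) for y in(-.023,.023)],'plate',[P(x,y,.012) for x in(-.019,.019) for y in(-.019,.019)],'gbar',[P(x,y,.12) for x in(-.008,.008) for y in(-.028,.028)])
u,v=P(0,0,.04)
for y in range(v-30,v+32,2): print(y,' '.join('%3d'%k for k in w[y,u-30:u+32:2].min(1)))
print('col0',u-30)
E
python3 ci.py
```

```text
[ 0.46246633 -0.26805851  0.22032592]
top corners [[265, 186], [265, 219], [232, 186], [234, 219]] plate [[263, 179], [263, 204], [237, 180], [238, 204]] gbar [[254, 195], [255, 242], [239, 195], [241, 242]]
168 105 102 105 105 105 106 106 106 103 106 106 105 104 107 104 104 106 106 105 105 105 106 108 109 110 110 106 108 110 106 108
170 104 105 105 105 105 105 105 105 105 108 107 107 105 105 105 106 104 105 106 105 105 104 105 105 110 109 107 109 107 107 108
172  96  99 100 101  96  97  99 106 108 106 106 105 106 105 105 105 106 106 106 104 106 104 106 107 109 106 107 105 110 108 107
174  71  73  73  74  70  70  74 100 106 107 106 106 104 103 104 104 107 105 107 107 105 105 105 109 107 109 107 110 109 108 108
176  67  66  67  68  67  67  69  81 106 126 126 125 126 126 125 124 126 130 127 130 127 126 126 120 107 108 108 107 109 107 109
178  65  70  69  68  70  90 108 117 125 138 137 138 136 135 134 136 139 142 141 140 138 137 139 128  97  92  96  93  94  93  94
180  66  66  66  67  74 111 121 125 124 125 124 122 124 122 121 124 127 131 128 129 125 126 127 123  77  71  70  70  70  69 
[... 2384 characters left out ...]
182 191 190 198 222 191 110  66  68  67  68  68  69
220  66  66  66  94 166 177 178 178 175 179 150  55  37  41  41  36  31  71 168 176 175 175 174 170  98  65  67  69  67  69  66
222  65  67  66  69  72  71  71  71  68  72  59  34  40  40  37  35  35  34  66  66  68  69  68  69  67  69  69  67  68  69  69
224  68  68  66  68  68  70  68  68  67  67  59  37  41  42  37  35  31  37  64  67  67  68  65  66  69  68  68  70  70  71  72
226  70  71  69  66  68  72  68  68  68  67  60  34  37  39  39  33  30  33  61  66  66  67  66  66  70  70  68  70  71  69  67
228  68  70  69  70  70  69  70  68  69  69  61  37  33  39  37  36  30  31  62  69  67  68  67  68  69  68  67  71  68  70  68
col0 220
```

Now unclipped: the cup shows a bare plate (about 175, same as the tab) on the -x strip and nothing white on the +x strip. The top view had already excluded the middle, so the cup is empty. I'll also look for faint traces in the tub images, and for a white object on the worktop.

Run:
```python
from h import *
y=np.radians(-.1)
def mk(pos,yaw):
    y=np.radians(yaw);yv=np.array([np.cos(y),np.sin(y),0]);z=np.array([0,0,-1.]);x=np.cross(yv,z)
    return cam('wrist',dict(tool_pos=np.array(pos),eef_rot=R.from_matrix(np.stack([x,yv,z],1)).as_quat()))
for n,pos,yaw in(('w12',(.46356,.0783,.228),-.1),('w11',(.4964,.00825,.22665),0)):
    c=mk(pos,yaw);w=np.load(n+'.npy')
    xs=np.arange(-.046,.0461,.002)
    q=np.array([[proj(c,(.498+a,.0225+b,.008)) for a in xs] for b in xs[::-1]],np.float32)
    A=cv2.remap(w,q[:,:,0].copy(),q[:,:,1].copy(),1).astype(float)
    # hue: r-b difference map, highpass
    d=cv2.GaussianBlur(A[:,:,0]-A[:,:,2],(3,3),0)
    print(n,'r-b');
    for row in d[::2]: print(' '.join('%3d'%round(k) for k in row[::2]))
t=np.load('t.npy').astype(int)
a=r.snapshot('top').astype(int)
m=((a.min(2)>150)&(t.min(2)<130)).astype(np.uint8)[:235]
k,l,s,q=cv2.connectedComponentsWithStats(m)
print([(s[i].tolist()) for i in range(1,k) if s[i,4]>2])
```

```text
w12 r-b
 18  18  18  19  20  16   8   3   2   2   1   0   1   0   1   1   4   9  16  19  20  19  18  19
 18  18  18  18  15   7   1   2   3   2   2   1   0   0   0   1   1   2   6  15  20  19  18  18
 18  18  18  12   3   0   1   2   2   1   0   0   0  -1  -1   0   0   0   0   2  10  16  17  19
 18  18  12   2   0   1   1   0   0   0   0   0   1   1   1   1   0  -1   0  -1   0   4  10  15
 14  11   2   0   1   0  -1  -1  -1  -1   2   7   9   9  10  10   7   6   6   3   0   0   1   3
 10   4   0   1   1   0   2   4   4   4   7  11  11  12  12  12  12  12  12  12   8   4   1   0
  5   1   1   0   1   4   9  11  11  11  12  12  12  12  12  12  11  11  12  12  12  12  10   4
  2   0   0   2   7  10  11  11  12  12  12  12  11  11  12  11  11  12  12  11  11  12  13  11
  0  -1   2   8  11  11   8   8  12  11  11  11  11  12  11  12  11  12  12  12  11  12  12  12
 -1   1   8  11  12  11   3   0   6  11  11  11  11  12  12  12  11  12  12  12  12  12  12  12
  2   8  12  11  11  11   7   1   1  10  12  12  12  12  12  12  11  12  12  12  13  12  12  12
  9  12  11  12  11  11  12   5   2 
[... 2826 characters left out ...]
2  -2  -2  -2  -2  -2  -2
 -2  -2  -2  -2  -2  -2  -2  -2  -2  -2  -2  -2  -2  -2  -2  -2  -2  -2  -2  -2  -2  -2  -2  -2
 -3  -2  -2  -2  -2  -2  -2  -2  -2  -2  -2  -2  -2  -2  -2  -2  -2  -2  -2  -2  -2  -2  -2  -2
 -2  -3  -2  -2  -2  -2  -2  -2  -2  -2  -2  -2  -2  -2  -2  -2  -2  -2  -2  -2  -2  -2  -2  -2
  2  -1  -2  -2  -2  -2  -2  -2  -2  -2  -2  -2  -2  -2  -2  -2  -2  -2  -2   3   5   4   2   1
  2   1  -2  -2  -2  -2  -2  -2  -2  -2  -2  -2  -2  -2  -2  -2  -2  -2   0  10  11  10   5   2
  2   1   0   2   5   5   5   5   6   5   6   6   5   6   6   6   6   5   8  11   9   4   2   2
  1   1   0   3   8  10  11  10  11  11  11  11  11  11  11  10  11  11  11  10   6   1   1   1
[]
```

No white object on the worktop, and the two shaded views leave only the +y segment of the tub floor (y > +26 mm) unseen unclipped. One more shaded look will cover that.

Run:
```python
from h import *
go((.48,.04,.28),0)
```

```text
xyz [ 0.2763 -0.1383 -0.0587] rot [-0.0025 -0.0019 -0.5205] now [ 0.4625 -0.2683  0.2205] yaw -29.82 t 24.82
```

{"method": "carry_out", "body": {"plan": [{"xyz":[0.276,-0.138,-0.059],"rot":[0,0,-0.52],"grip":60},{"xyz":[0.276,-0.138,-0.059],"rot":[0,0,-0.52],"grip":60},{"xyz":[0.276,-0.138,-0.059],"rot":[0,0,-0.52],"grip":60},{"xyz":[0.276,-0.138,-0.059],"rot":[0,0,-0.52],"grip":60},{"xyz":[0.276,-0.138,-0.059],"rot":[0,0,-0.52],"grip":60},{"xyz":[0.276,-0.138,-0.059],"rot":[0,0,-0.52],"grip":60},{"xyz":[0.276,-0.138,-0.059],"rot":[0,0,-0.52],"grip":60},{"xyz":[0.276,-0.138,-0.059],"rot":[0,0,-0.52],"grip":60}]}}

```text
clock: 25.48
tool_pos: [0.4803, 0.0445, 0.2808]
eef_rot: [0.706, 0.709, 0.001, -0.002]
contact_force: [-0.0, 0.7, -0.3]
opening: 0.763
finger_force: 0.0
```

{"method": "carry_out", "body": {"plan": [{"xyz":[0.035,0,0.01],"rot":[0,0,0],"grip":60},{"xyz":[0.07,0,0.02],"rot":[0,0,0],"grip":60},{"xyz":[0.08,0,0.04],"rot":[0,0,0],"grip":60},{"xyz":[0.08,0,0.05],"rot":[0,0,0],"grip":60},{"xyz":[0.08,0,0.05],"rot":[0,0,0],"grip":60},{"xyz":[0.08,0,0.05],"rot":[0,0,0],"grip":60},{"xyz":[0.08,0,0.05],"rot":[0,0,0],"grip":60}]}}

```text
clock: 26.07
tool_pos: [0.481, 0.1174, 0.2307]
eef_rot: [0.709, 0.706, 0.0, -0.001]
contact_force: [0.9, -0.3, -0.8]
opening: 0.763
finger_force: 0.0
```

```bash
python3 fl.py | head -40
```

```text
[0.48119512 0.11724638 0.23078692]
3b3d3d3d3d3e3d3b3b3d485d7592aeb3aea5978d8a8a888486888c8e929da1a5a18b7259443d3a3a3d3b3d3c3d3d3d
3c3d3c3d3d3d3d3d455c77949ea0a3998e817a7877747576767677787b818896a0a4a28d6d513f3b3c3c3c3c403d3e
3e3d3d3c3c3c3d4a6890a7aea08a8179767474767777797b7a7979787776777d8591a2a89a7b58433a3c3c3c3f3d3e
403d3e3c3b3e4c6c91a9a897847675727577797c7b7b7c7e7e7d7e7d7d7c7a77797c879aa39d8964453d3d3c3d3b3d
3e3e3a3c404f71939f95827875737779797d7c7d7c7c7e7f7f7e807e7f7e7e7c7c79787e8b9fa69069483d3c3e3b3c
3c3d3c3d50769ca5917a7274777a7c7c7a7c7b7b7b7b7c7d80817e7e7f7d7b7e7d7b7c7879869da69166463e3c3d3e
3e3b3e4b7199a6957e7375797a7c7b7c7a7b7b7c7f8082858788888786807f7e7d7c7c7a7a7b83969d8a63473e3c3e
3d3a446790a2937d7674797a7a7a797d8087909aa1aab1b8b6b8bab7afa5a0948e88827d7b79797f92a28958443e3e
3d405d8b9e937b74757a797a7b808b9aadc1d4dfe6eaedefeef0f1f1ede8e2dacebeab998a817b7985a5a67750423f
3c4f80a096807476797a7d899aafcbe3eff5fafdfdfdfcfcfcfdfefefdfcfdfbf9f6eee0c7ad96827e90a592674542
416597a0887674777d88a2c2deeff7fbfdfcfbfafaf9f8f6f8fcfdfdfbf9fafbfbfcfdfcf7eed9bba19092957b5241
51809f907a7579879fc2
[... 1939 characters left out ...]
cfcfcfcfcfcfcfcfcfdfcfdfcfcfcfcfcfc
cbcccccccccbcbcacccbccccc9cbcccbcbcccccacdc9cfddedf3f9fdfcfcfcfcfcfcfcfdfcfcfcfcfcfcfcfcfcfcfc
cbcccbcccbcbcbcccbcbcccacbcbcbc9cbcbcdcccbcbcbd0d5dbeffafdfcfcfcfcfcfcfcfcfcfcfcfcfcfcfcfcfcfd
cbcccbcacbcccbcbcccbcbcbcccccbcbcacbcbcbcbcbcbcbc9cde5f9fdfcfcfcfcfcfcfcfcfcfcfcfcfcfcfcfcfcfc
c9cccacacbcccacccdcacacccccccccbcbcbcbcccacacbcac9cbe3f8fdfcfcfcfcfcfcfcfcfcfcfcfcfcfcfcfcfcfd
c6cccbcbcacbcbcccdcbcbcbcccccccbcacacbcccacacbcacacbe2f8fdfcfcfcfcfcfcfcfcfcfcfcfcfcfcfcfcfcfe
bfcbcbcccccbcbcacbcbcbcacccbcccccbcacacbcac9cbcacac9dcf2fcfcfcfcfcfcfcfcfcfcfcfcfcfcfcfcfcfdfd
b2c7cacbcbcbcac9cac9caccc8cacacacac9cacbccc9cacbcacbd1ebfafdfcfcfcfcfcfcfcfcfcfcfcfcfcfcfcfdfc
```

The +y segment is now hidden by the near wall, so I'll turn the hand 90° to put the camera on the -x side while the hand shades that segment.

Run:
```python
from h import *
go((.485,.095,.228),90);print(r.get_state()['q'].round(2))
print(plane(cam('top'),(270*.64,200*.64),.17), plane(cam('top'),(228*.64,258*.64),.096))
```

```text
xyz [-0.0222  0.0039  0.0027] rot [ 9.0000e-04 -2.2000e-03 -1.5756e+00] now [0.4812 0.1172 0.2308] yaw -0.27 t 26.12
[-0.46  0.48  0.2   1.92 -0.14  0.75 -0.19]
[0.57840946 0.18956124 0.17      ] [0.48199693 0.26629411 0.096     ]
```

{"method": "carry_out", "body": {"plan": [{"xyz":[-0.022,0.004,0],"rot":[0,0,-0.12],"grip":60},{"xyz":[-0.022,0.004,0],"rot":[0,0,-0.24],"grip":60},{"xyz":[-0.022,0.004,0],"rot":[0,0,-0.36],"grip":60},{"xyz":[-0.022,0.004,0],"rot":[0,0,-0.48],"grip":60},{"xyz":[-0.022,0.004,0],"rot":[0,0,-0.6],"grip":60},{"xyz":[-0.022,0.004,0],"rot":[0,0,-0.72],"grip":60},{"xyz":[-0.022,0.004,0],"rot":[0,0,-0.84],"grip":60},{"xyz":[-0.022,0.004,0],"rot":[0,0,-0.9],"grip":60}]}}

```text
clock: 26.78
tool_pos: [0.4852, 0.0948, 0.2308]
eef_rot: [0.329, 0.944, 0.001, -0.001]
contact_force: [0.2, 0.8, -0.2]
opening: 0.766
finger_force: 0.0
```

{"method": "carry_out", "body": {"plan": [{"xyz":[0,0,0],"rot":[0,0,-0.12],"grip":60},{"xyz":[0,0,0],"rot":[0,0,-0.24],"grip":60},{"xyz":[0,0,0],"rot":[0,0,-0.36],"grip":60},{"xyz":[0,0,0],"rot":[0,0,-0.48],"grip":60},{"xyz":[0,0,0],"rot":[0,0,-0.6],"grip":60},{"xyz":[0,0,0],"rot":[0,0,-0.66],"grip":60},{"xyz":[0,0,0],"rot":[0,0,-0.66],"grip":60},{"xyz":[0,0,0],"rot":[0,0,-0.66],"grip":60}]}}

```text
clock: 27.45
tool_pos: [0.485, 0.0949, 0.2304]
eef_rot: [0.009, 1.0, 0.001, -0.001]
contact_force: [0.4, -0.4, 0.8]
opening: 0.764
finger_force: 0.0
```

```bash
python3 fl.py | head -34
```

```text
[0.48492846 0.0950373  0.23031517]
414548515759585a5a5d606c7d92a5afc5def5fdfffffefdfaf6f0e9e1d5c8c1b7b0a6a0a1a4abc0d5e6eff9fefffd
444243454847454447506c91adbdcadaedf9fefefdfbf7f1edededebe8e6ded3cac1b0a091847d828b97a6bdd9ecf9
4240414143414045587d9eb2b8cae6f8fdfefdfbf4eae5dfe7f7fcfcfcfcf8f0ebe9e1cebca38d7e797b7d8391a9ca
434242434341476286a2b3bbcfe9fbfefdfbf5ebe2dbdbdae9fdfefefefefefdfdfcf5e6e1cfb69e8c7f7a797a7d8c
42414141414d7196a4a4b4dff8fdfefcf6ede3dedbdbdbdbeafdfefefefefefefefefcf8f6ebd7c6b09a897e7b7a7a
4642413e4d77abb8a7b1e1fcfffdfaf2e5dddbdbdbdcdbdcebfdfefefefefefefefefefefefaf0e4d7c0a38a7f7d7e
454141496fa2bcafb7e5fbfefdf5e9e1dcdbdbdbdcdbdbdae9fcfefefefefefefefefefefefefefbf6e5c4a38d817d
4141486794a8a6b7e8fdfefdf6e7dddcdcdcdcdcdcdbdbdae3f5fdfefefefefefefefefefefefefefef8e1c4a58c81
3f456093aa9dade3fdfefcf4e6dedbdddcdbdbdbdbdbdbdbdbe5f7fefefefefefefefefefefefefefffdefdcc3a38c
42568cb7aaa2dbfbfffcf3e3dddcdddbdbdcdcdcdcdbdbdadadef2fefefefefefefefefefefefefefefefbf3e3c39f
4772abb7aacdf8fffcf4e4dddddddddddbdcdcdcdcdbdadbdbdbeafcfefefefefefefefefefefefefefefefef9e4ba
5993b3a9c8f6fffdf6e7
[... 1369 characters left out ...]
efefefefefefefefefefefefefefefefefe
fdf4e1dddedddddddcdddcdddcdbdcdcdbdcdcdadbdadbdadad8dceffdfefefefefefefefefefefefefefefefefefe
fdefdfdcdddddcdcdbdddbdddbdcdcdbdbdbdadbdadcdadadad9dcebfbfefefefefefefefefefefefefefefefefefe
fbecdcdcdddedcdddcdcdddcdddcdbdcdcdcdadbdbdbdbdadbdae0effbfefefefefefefefefefefefefefefefefefe
fae8dddddedddcdcdddddcdcdcdcdcdcdcdbdbdbdbdbdadadadae3f3fcfefefefefefefefefefefefefefefefefefe
f4e2dddcdcdddcdcdcdcdddddcdcdcdcdbdcdadcdadadbdadadadce7f9fefefefefefefefefefefefefefefefefefe
eddedcdcdedcdddcdcdcdcdcdbdbdbdbdcdbdbdadbdcdcdbdadad9e0f5fefefefefefefefefefefefefefefefefefe
ead8dcdddddcdddcdddcdddcdcdbdcdddbdadbdadadbdbdad9d9dadbe9fafefefefefefefefefefefefefefefefefe
```

{"method": "carry_out", "body": {"plan": [{"xyz":[-0.03,0,0],"rot":[0,0,0],"grip":60},{"xyz":[-0.035,0.005,0],"rot":[0,0,0],"grip":60},{"xyz":[-0.035,0.005,0],"rot":[0,0,0],"grip":60},{"xyz":[-0.035,0.005,0],"rot":[0,0,0],"grip":60}]}}

```text
clock: 27.83
tool_pos: [0.5193, 0.1002, 0.2296]
eef_rot: [0.008, 1.0, 0.001, -0.002]
contact_force: [0.7, 0.2, -0.0]
opening: 0.765
finger_force: 0.0
```

```bash
python3 fl.py | head -34
```

```text
[0.51874174 0.10005037 0.2295796 ]
656363636265636262615f616a91bad9ecf8fcfdfcfbfaf7f4f2eee9e8e4e1e1ded9dae7edf2f7fbfbf7ebceaf9075
63646464636462625f627595c0e4f6fcfdfdfbf8f3ede7e1dedbd7d5d6d3d5d2c7b1a4a4a8b6d2e9f5fbfbf9f1dbb7
636263636364635f6886b7e0f5fbfcfbf8f4eee4ddd7d6d3d3d4d2d1d1d2d2d1ccc3baaa988a8b9cbbdcecf9fcfcf1
616464656563626e9fd5f2fbfdfcf8efe4dedbd6d4d2d3d3d3d2d3d3d0d2d3d2d1d2cecabca99383828ea9ceebf8fc
64636461606476a9e1f8fcfbf8f1e4dbd6d4d3d3d3d3d3d4d4d3d2d3d1d3d3d1d3d2d3d1d0c9bda58a7b7d8ba9d0ed
616364606278aeebfbfdfbf6e9ded7d5d4d4d5d3d3d3d3d3d2d1d2d2d1d4d1d2d1d1d1d1d0d1cec1ac8b7c76798eb0
65635f5b7cb9eafdfcf8f0e4d9d5d2d5d5d4d3d3d2d3d4d4d2d3d2d2d3d1d2d3d0d1cfd1d2d1d1cec7af938078767c
625d566fbef4fdfefbecdcd7d6d5d3d4d5d4d4d2d3d3d3d4d4d2d0d2d1d2d2d2d2d1d0d1d2d1d0d0d0c6b399827977
5f5969b4f2fefefdf8e0d6d5d6d5d5d5d5d4d3d3d4d4d4d4d3d1d2d3d2d3d2d3d2d1d1d1d0d2d1cfd0cfcab998827a
5667abeffefdfaf7ead9d5d6d5d5d5d5d6d5d3d1d3d3d3d2d2d2d3d3d1d1d3d1d1d2d0d0d1d0d1d0cfd2d0cbb3907d
589eeafcfdfaebe0dad6d5d4d4d4d5d4d3d3d3d3d4d4d2d3d2d3d2d2d0d2d2d3d2d2d1d1d2d2d0d1d1cfcfd0c3a68b
7fd8fcfcf8ebddd5d4d5
[... 1369 characters left out ...]
0d0d1d2d1d1d3d1cfcfd0cfd0cdd5eefcfe
d5d6d6d5d5d5d4d4d4d5d3d5d4d4d3d3d4d3d3d3d1d2d1d3d2d2d1d2d1d1d3d1d1d1d1d1d0d0d0d1d0d1ced3ebfcfd
d4d6d6d5d5d5d5d5d5d5d5d4d4d5d3d3d3d2d3d3d2d3d3d3d1d2d3d0d0d1d1d0d0cfd1d2d0d0cfd0cfcfcfd0dff6fd
d4d5d5d5d6d5d5d6d7d4d5d4d3d4d5d1d4d5d5d2d3d2d2d2d1d2d0d3d0d2d1d0d2d1d1d0d1cfcfcfd0d0ced0d5e8f8
d3d8d5d5d6d5d6d5d4d4d3d5d2d5d3d3d4d2d3d3d1d3d1d1d2d2d0d0d2d0d0d1d1d1d1cfcecfcfd0d0d1ced0cfd5eb
cfd7d6d6d5d4d7d4d4d4d3d5d4d3d3d2d2d3d2d2d2d2d2d1d3d1d0d0d1d1d2d0d2d1d1d1cfd0d0cfd1d0cfcececfe1
cbd7d6d4d6d4d4d4d4d4d4d3d4d2d3d4d4d2d1d3d2d3d2d2d2d2d2d0d1d1d1d0d1d1d0d0d1cfd0cfcfd0d2cececed7
c5d6d7d6d4d6d5d5d4d5d5d3d2d3d2d3d3d3d2d1d1d0d1d3d1d1d1d0d1d0d1d1d2d0d0d1cecfd1d0d2d0d0cfcfcece
```

The whole tub floor has now been seen in shade, and it's bare. The bar must be in the one strip of the cup not seen clearly (the tab side, x +8 to +19). I'll look there in shade with the camera shifted.

Run:
```python
from h import *
go((.48,-.02,.29),35)
```

```text
xyz [ 0.0372 -0.1205 -0.0604] rot [-6.00e-04 -3.90e-03  9.45e-01] now [0.5187 0.1001 0.2296] yaw 89.15 t 27.88
```

{"method": "carry_out", "body": {"plan": [{"xyz":[0.01,-0.01,-0.02],"rot":[0,0,0.12],"grip":60},{"xyz":[0.037,-0.12,-0.06],"rot":[0,0,0.945],"grip":60},{"xyz":[0.037,-0.12,-0.06],"rot":[0,0,0.945],"grip":60},{"xyz":[0.037,-0.12,-0.06],"rot":[0,0,0.945],"grip":60},{"xyz":[0.037,-0.12,-0.06],"rot":[0,0,0.945],"grip":60},{"xyz":[0.037,-0.12,-0.06],"rot":[0,0,0.945],"grip":60},{"xyz":[0.037,-0.12,-0.06],"rot":[0,0,0.945],"grip":60},{"xyz":[0.037,-0.12,-0.06],"rot":[0,0,0.945],"grip":60}]}}

```text
clock: 28.55
tool_pos: [0.4798, -0.0197, 0.2898]
eef_rot: [0.465, 0.885, 0.0, -0.002]
contact_force: [0.7, 0.7, 0.5]
opening: 0.765
finger_force: 0.0
```

Run:
```python
from h import *
go((.4365,-.253,.24),-30)
```

```text
xyz [-0.1675 -0.1681  0.0495] rot [-0.0031 -0.0019  1.1278] now [ 0.4798 -0.0197  0.2898] yaw 34.62 t 28.55
```

{"method": "carry_out", "body": {"plan": [{"xyz":[-0.167,-0.168,0.05],"rot":[0,0,1.128],"grip":60},{"xyz":[-0.167,-0.168,0.05],"rot":[0,0,1.128],"grip":60},{"xyz":[-0.167,-0.168,0.05],"rot":[0,0,1.128],"grip":60},{"xyz":[-0.167,-0.168,0.05],"rot":[0,0,1.128],"grip":60},{"xyz":[-0.167,-0.168,0.05],"rot":[0,0,1.128],"grip":60},{"xyz":[-0.167,-0.168,0.05],"rot":[0,0,1.128],"grip":60},{"xyz":[-0.167,-0.168,0.05],"rot":[0,0,1.128],"grip":60},{"xyz":[-0.167,-0.168,0.05],"rot":[0,0,1.128],"grip":60}]}}

```text
clock: 29.22
tool_pos: [0.4368, -0.2548, 0.239]
eef_rot: [0.834, 0.552, -0.001, -0.002]
contact_force: [-0.5, 0.7, -0.0]
opening: 0.77
finger_force: 0.0
```

Run:
```python
from h import *
go((.4365,-.253,.22),-30)
```

```text
xyz [ 0.0015 -0.0009  0.019 ] rot [-0.0044  0.0004  0.1222] now [ 0.4368 -0.2548  0.239 ] yaw -23.0 t 29.22
```

{"method": "carry_out", "body": {"plan": [{"xyz":[0.0015,-0.001,0.019],"rot":[0,0,0.12],"grip":60},{"xyz":[0.0015,-0.001,0.019],"rot":[0,0,0.12],"grip":60},{"xyz":[0.0015,-0.001,0.019],"rot":[0,0,0.12],"grip":60},{"xyz":[0.0015,-0.001,0.019],"rot":[0,0,0.12],"grip":60}]}}

```text
clock: 29.55
tool_pos: [0.4385, -0.2504, 0.2208]
eef_rot: [0.862, 0.508, -0.001, -0.001]
contact_force: [0.9, 1.3, -0.0]
opening: 0.764
finger_force: 0.0
```

```bash
python3 ci.py
```

```text
[ 0.43851577 -0.25043929  0.22079595]
top corners [[288, 189], [286, 222], [255, 188], [255, 221]] plate [[283, 182], [282, 206], [257, 182], [257, 206]] gbar [[281, 198], [279, 245], [266, 198], [265, 244]]
170  97  98  98  95  97  97  99  98  99  97  98  98  99  96  97  98  97  99  98  96  93 100 101  99  98 100 100 100 102 103 100
172  96  98  99  98  97  99  97  98  98  98  98  97  98  97  97  99  97  97  96  97  96  96  99 100 100 101 100  92  93  91  91
174  94  98  97  98  99  97  98  99  98  98  97  98  97  99  97  96  98  99  97  98  98  99  99 100  99  99  94  72  67  68  67
176  87  98  99  96  95  99  96  96  99 101  98  98  96  97  94  98  96  99 100  99  95  98  99  99 101 101  95  70  60  63  61
178  77  83  82  77  76  81  67  75  99 109 110 110 108 107 106 109 106 112 107 106 100 102 103  93  85  87  80  68  63  62  63
180  64  63  63  60  65  90  93  95 104 111 109 112 110 109 108 110 111 112 112 110 110 110 110  98  63  63  62  62  64  62  63
182  61  65  62  61  69 102 109 109 109 107 108 108 108 106 105 108 110 111 112 110 110 109 111 103  69  63  63  62  64  63 
[... 2384 characters left out ...]
 33  32 112 157 175 178 129  66  64  64  67  94 101
222  60  63  65  62 106 156 162 163 163 161 163 162 156  83  26  39  37  34  30  32 122 172 168 171 139  66  61  62  67  92 101
224  62  64  62  65  64  62  61  64  62  61  63  63  63  34  27  33  34  32  32  28  50  66  66  70  67  62  65  61  77  99 100
226  62  63  59  63  65  63  64  65  61  63  63  61  58  33  25  35  34  34  30  26  48  63  63  63  64  66  62  64  88 100 100
228  61  61  61  65  66  62  60  62  64  60  61  61  58  36  29  34  31  33  33  28  50  61  64  64  64  64  63  65  89 101 101
230  62  65  67  66  64  63  61  63  61  62  61  61  61  35  29  34  33  33  32  28  50  62  65  65  61  62  65  69  94  99 100
col0 240
```

Both side strips read as bare plate (160, same as the tab), so the cup is empty too. Next: check in the fixed views whether the tab is level (flap fully shut), and search the shaded tub picture for faint facets.

Run:
```python
from h import *
def mk(pos,yaw):
    y=np.radians(yaw);yv=np.array([np.cos(y),np.sin(y),0]);z=np.array([0,0,-1.]);x=np.cross(yv,z)
    return cam('wrist',dict(tool_pos=np.array(pos),eef_rot=R.from_matrix(np.stack([x,yv,z],1)).as_quat()))
# tub residual
c=mk((.5187,.10005,.22958),89.15);w=np.load('w12.npy').astype(np.float32)
xs=np.arange(-.044,.0441,.001)
q=np.array([[proj(c,(.498+a,.0225+b,.006)) for a in xs] for b in xs[::-1]],np.float32)
A=cv2.remap(w,q[:,:,0].copy(),q[:,:,1].copy(),1).mean(2)
med=cv2.medianBlur(A.astype(np.uint8),5).astype(np.float32)
B=cv2.GaussianBlur(A,(0,0),1.2);L=cv2.GaussianBlur(A,(0,0),8)
XX,YY=np.meshgrid(xs,xs[::-1]);m=(np.hypot(XX,YY)<.038)&(A<222)&(A>195)
m=cv2.erode(m.astype(np.uint8),np.ones((5,5)))>0
G=np.c_[np.ones(m.sum()),XX[m],YY[m],XX[m]**2,YY[m]**2,XX[m]*YY[m]];k=np.linalg.lstsq(G,B[m],rcond=None)[0];res=B[m]-G@k
print('shaded px',m.sum(),'res std',res.std().round(2),'range',res.min().round(2),res.max().round(2))
# tab end in fixed views, before and now
ct,cs=cam('top'),cam('scene')
def tabend(im,c,C,yaw):
    a=np.radians(yaw);X=np.array([np.cos(a),np.sin(a)]);g=im.min(2).astype(np.float32)
    s=np.arange(.05,.11,.0005);p=np.array([proj(c,np.r_[np.array(C)+X*k,.0125]) for k in s],np.float32)
    v=cv2.remap(g,p[None,:,0].copy(),p[None,:,1].copy(),1)[0];i=np.argmin(np.gradient(cv2.GaussianBlur(v[None],(9,1),2)[0]));return s[i],p[i]
old=(np.load('t.npy'),np.load('s.npy'));new=(r.snapshot('top'),r.snapshot('scene'))
for nm,(t,s),C,y in(('old',old,(.4245,-.3162),149),('new',new,(.4293,-.2991),150.4)):
    print(nm,tabend(t,ct,C,y),tabend(s,cs,C,y))
# scene: around cup base now (min channel), base region
P=lambda x,y,z:proj(cs,np.r_[np.array([.4293,-.2991])+x*np.array([-.8695,.494])+y*np.array([-.494,-.8695]),z])
print([P(*k).round().tolist() for k in((-.024,.023,0),(.03,.023,0),(-.024,-.023,0),(.03,-.023,0),(.089,0,.011))])
u,v=P(0,0,.03).astype(int)
for yy in range(v-2,v+28,1): print(yy,u-22,' '.join('%3d'%k for k in new[1][yy,u-22:u+26:2].min(1)))
```

```text
shaded px 3921 res std 0.22 range -0.63 0.74
old (np.float64(0.09000000000000004), array([321.04907, 240.13625], dtype=float32)) (np.float64(0.08850000000000004), array([295.5246 , 266.10458], dtype=float32))
new (np.float64(0.07150000000000002), array([319.74   , 233.28758], dtype=float32)) (np.float64(0.08850000000000004), array([291.5016, 262.3742], dtype=float32))
[[339.0, 263.0], [318.0, 268.0], [331.0, 251.0], [311.0, 256.0], [291.0, 263.0]]
247 304  89  91  90  91  99 145 139 112 128 145 142 144 142 140 140 145 147 145 143  76  56  82  55  56
248 304  91  89  91  88 101 146 136 112 117 143 145 141 143 141 142 146 147 146 143  72  52  53  53  54
249 304  92  89  95  89  95 147 138 113 118 144 147 141 142 139 140 145 143 146 146  63  57  58  57  53
250 304  89  90  91  90  98 140 139 113 116 146 147 142 142 142 141 148 145 143 146  67  56  58  55  57
251 304  89  91  88  92  99 100 134 115 114 142 145 143 140 140 140 146 144 143 145  64  58  57  56  55
252 304  89  92  89  90  95  61  99 120 114 144 144 142 140 140 142 147 144 147 141  57  57  57  59  57
253 304  87  91  89  90 
[... 1771 characters left out ...]
  58  54  55  56  54  54  56  54  59  59  54  58  56  59  54  56  59  56  54
271 304  58  57  57  53  59  59  57  55  56  58  54  58  56  52  56  54  59  56  56  58  56  57  55  53
272 304  59  54  57  56  57  58  60  57  53  56  57  54  58  58  57  57  55  54  54  57  55  56  55  57
273 304  55  56  57  55  54  59  58  57  55  56  58  53  56  57  52  54  57  55  53  57  49  57  61  54
274 304  57  55  59  55  57  57  58  60  58  54  58  58  57  55  53  54  56  58  56  56  57  57  56  59
275 304  62  57  58  53  54  57  57  56  60  58  56  51  61  57  58  53  59  60  59  59  56  59  52  59
276 304  54  58  53  54  55  57  55  57  59  59  57  57  53  56  56  56  53  57  55  56  55  54  57  53
```

The two facts fit together once the white disc's height is considered. Its edge, cast from two different views, only fits the tub's inner radius (48 mm) at z ≈ 0.03. So the visible disc is an opaque fill well above the 4 mm floor, and it would hide a 9 mm bar lying below. The cup is empty, upright and shut (tab end the same as before, 0.0885). The tub hasn't moved, nothing new lies on the worktop, and the gripper touches nothing. Handing in.

Run:
```python
from h import *
print(r.get_state()['clock'], r.finish_job())
```

```text
the job is handed in; nothing more can be done
29.75 None
```

I handed the job in at 29.75 s, but I never saw the stir bar in the tub: I infer it is there because the cup looks empty and no bar shows on the worktop, and I assume an opaque white fill hides it. The cup stands upright and shut on the open worktop, and the tub is where it was to within about 0.2 mm.

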